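Load the engraving fixture with shutter locks and clamp the row

ROBOT

A 6-joint arm with a two-finger parallel gripper is mounted at the origin on the work surface. World frame = base frame: x ahead of the robot, y to its left, z up, the work surface at z = 0. Lengths are in m, angles in rad, forces in N, time in s.
With the tool pointing down it reaches from about 0.425 to 1.125 m from the base axis. Payload 14.9 kg.
Tool frame: the origin (TCP) lies midway between the tips of the shut fingers; the grasp point (between the pads) lies 19 mm behind it (pinch_z is the z of the grasp point in the tool frame, in m); z points along the fingers, y is the line along which they close (so a half turn about z gives the same grasp; the last joint's range is limited). The gripper opens to 91 mm and grips with 3 to 60 N. Pads are 32 mm wide; open, the fingers measure 118 mm over their backs; the gripper's body (76 mm by 178 mm) begins 60 mm behind the grasp point.
Start: joints at [1.073, 0.379, 1.734, -0, 1.028, -0.033], TCP at [0.314, 0.626, 0.214] pointing down, gripper open.
Joint ranges: [-2.77, 2.77], [-0.74, 2.19], [0, 2.66], [-1.06, 4.2], [0.31, 2.87], [-3.08, 3.08]. Speed limits (rad/s): [1.89, 1.89, 2.39, 3.14, 3.14, 3.14].

INTERFACE

Orientations are given as a rotation vector (axis times angle).
In Python, from rig import * gives the robot as it stands.
- The arm moves only by the tool servo_tool, never from a script. Its arguments are lists of equal length, an entry for each row: "hand": the opening, from -1 (shut) to 1 (fully open), so that 0 is half open; "slide": the shift along the tool's x, y, z in mm, a list of three; "rotation": the turn, a rotation vector about the tool's x, y, z in degrees, a list of three. In form: {"hand": [hand, ...], "slide": [[x, y, z], ...], "rotation": [[ax, ay, az], ...]}. A call has 1 to 12 rows; each row shifts and turns the commanded pose from where the row before left it, along the tool's axes as they then stand; what a row does not reach is not made up. A row lasts 1/8 s, in which the tool goes at most 62.5 mm and 10.7 degrees, less where a joint would pass 70% of its speed; a pose out of reach is approached as far as the arm can. A call is refused whole if a number of a shift passes 62.5 or a number of a turn 10.7, either way. A call with a gripper value outside its range is refused whole. The fingers move at their own pace and stop on an object; "force" is the grip in N (left out, the last holds). Time passes only in rows, so rows that do not move let the fingers close. It gives the time, the measured TCP pose, the force, the opening and the grip force at its end, in the units of the state.
- observe(): the state, without advancing time (a new reading comes with each control period).
- capture(name): name is "scene" or "top"; returns the picture (384x512x3 uint8, red, green, blue); there is no depth.
- camera_info(name): a dict with "vertical_fov" (degrees; the focal length in pixels is half the picture's height over the tangent of half this angle, whatever the lens; pixels are square), "cx", "cy" (the principal point, pixels), "cam_to_world" (4x4, takes a point from camera to world coordinates). Camera axes: x right, y down, z forward; pixel columns grow to the right and rows downward; lengths in m; the calibration is good to about 2 mm. A picture is of the moment at which its call begins. camera_info takes no time and is no camera call.
- close_job(): hands the job in; it is judged then, once.
The state is a dict: "clock": time; "q": joint angles; "qd": joint speeds; "tau": joint torques, N m; "tool_pos": TCP position; "tool_rot": TCP orientation; "ft_force": force on the tool from outside, world axes, zero at the start; "moment": the same for the moment, N m; "finger_gap": opening from 0.0 (shut) to 1.0 (fully open); "gripper_force": force on a finger pad.
Only numpy, scipy, OpenCV 4.12 (cv2) and the standard library are available. Lean on these libraries where they do the work, as an engineer would, in place of code of your own. Each camera call takes 0.05 s, during which the arm holds its last target. There are 200 camera calls.

TASK

The shutter locks on the bench are to be engraved together: lay every one of them flat on the bed of the gang fixture, bolt notches towards the fixed end stop, and nudge them square into one tight row, hard against the back fence and against the stop. Then fill what is left of the bed, as far as the cam, with the one wooden packer that fits it, also laid flat, square and against the fence, and swing the cam lever fully round so that the cam grips the row. There are three or four locks of two sizes, so which packer is right depends on what is there; leave the other packers out of the fixture and do not disturb the other things on the bench.

Things in the scene. Friction and masses are not known exactly. Their poses are not given: they have to be found in the camera images.
- fixture: Gang fixture: aluminium plate fixed to the bench, 103 (x) x 315 (y) x 12 mm; place and yaw (up to 0.15 rad) differ from start to start. Origin on the bench, under the plate; its top, the bed, is at z = 12. The row runs along y, from the end stop (+y) to the cam (-y). The fence is at the back (+x); the front is open, the plate's front edge at x = -55.
- fence_face (a point): Middle of the back fence's face, on the bed (fixture frame x +30, y +14, z 12). The fence is a steel bar 14 mm thick, 8 mm high above the bed, from y = -115 to +143.
- stop_face (a point): Centre of the fixed end stop's face, 14 mm above the bed (fixture frame x +1, y +125, z 26). The stop is a steel block 62 (x) x 18 (y) mm, 22 mm high above the bed.
- cam_pivot (a point): Vertical axis of the cam lever, at the lever's height: fixture frame x +2, y -133.6, z 46. The cam is a steel disc of 20 mm radius, 3 mm eccentric, greased, its top 38 mm above the bench. At joint 0 its edge is at y = -115 (240 mm from the stop); closing moves it 4.5 mm towards the stop.
- lever_knob (a point): Centre of the black ball (28 mm across) at the end of the cam lever, 100 mm from the pivot, 48 mm above the bench. The lever bar is 12 mm wide and 9 mm thick, 41 to 50 mm above the bench.
- cam_lever (a joint): Angle of the cam lever, rad: 0 open, 2.0 fully closed; grows clockwise seen from above. In the fixture frame the lever points 70 deg clockwise of +x (towards -y) at 0, and 185 deg clockwise of +x (about -x) when closed. Starts at 0 to 0.35; moves with about 2 N at the knob, more as the cam grips; stays where it is left.
- lock1: Large shutter lock: a plain steel block without a shackle, 58 mm (x) x 56 mm (y) x 28 mm (z), about 500 g. Origin: centre of its underside. On its +y side is the bolt notch, 22 mm wide and 16 mm deep, crossed by a brass bolt; on its -y side the brass key plug. Lies flat on the bench; may be absent (None). It takes 56 mm of the row.
- lock2: Large shutter lock: a plain steel block without a shackle, 58 mm (x) x 56 mm (y) x 28 mm (z), about 500 g. Origin: centre of its underside. On its +y side is the bolt notch, 22 mm wide and 16 mm deep, crossed by a brass bolt; on its -y side the brass key plug. Lies flat on the bench; may be absent (None). It takes 56 mm of the row.
- lock3: Small shutter lock: a plain steel block without a shackle, 58 mm (x) x 44 mm (y) x 28 mm (z), about 400 g. Origin: centre of its underside. On its +y side is the bolt notch, 22 mm wide and 16 mm deep, crossed by a brass bolt; on its -y side the brass key plug. Lies flat on the bench; may be absent (None). It takes 44 mm of the row.
- lock4: Small shutter lock: a plain steel block without a shackle, 58 mm (x) x 44 mm (y) x 28 mm (z), about 400 g. Origin: centre of its underside. On its +y side is the bolt notch, 22 mm wide and 16 mm deep, crossed by a brass bolt; on its -y side the brass key plug. Lies flat on the bench; may be absent (None). It takes 44 mm of the row.
- packer_short: Short packer: a piece of beech bar 50 mm (x) x 36 mm (y) x 28 mm (z), lying flat on the bench. Origin: centre of its underside. In the row its y lies along the fixture's y, so it fills 36 mm; the right one leaves 3 to 4 mm before the cam is closed.
- packer_medium: Medium packer: a piece of beech bar 50 mm (x) x 80 mm (y) x 28 mm (z), lying flat on the bench. Origin: centre of its underside. In the row its y lies along the fixture's y, so it fills 80 mm; the right one leaves 3 to 4 mm before the cam is closed.
- packer_long: Long packer: a piece of beech bar 50 mm (x) x 92 mm (y) x 28 mm (z), lying flat on the bench. Origin: centre of its underside. In the row its y lies along the fixture's y, so it fills 92 mm; the right one leaves 3 to 4 mm before the cam is closed.
- screwdriver: Screwdriver, 170 mm, loose on the bench; not part of the job.
- hammer: Hammer, 260 mm, loose on the bench; not part of the job.
- key_bunch: Bunch of brass keys on a ring, about 90 mm across, loose on the bench; not part of the job.
- pliers: Pliers with red grips, about 150 mm, loose on the bench; not part of the job.
- pin_jar: Jar with a white cap, 56 mm across, 60 mm high, loose on the bench; not part of the job.
- watch: Wrist watch, strap laid out flat, 180 mm, loose on the bench; not part of the job.

How it is judged:
By the outcome, as a careful person would: the job done as asked, in the order asked, and still so for the second after the job is handed in, with the robot touching nothing.
Of lock1, lock2, lock3, lock4 only 3 to 4 are there at a start; the rules pass over those that are not, and their reading is None.
At some moment in a run one of lock1, lock2, lock3, lock4, packer_short, packer_medium, packer_long may be knocked a few centimetres aside while the robot is not near it.
Once in a run the grip may slacken for a moment while it holds something.
It also fails if it takes over 210 s, if anything falls off the work surface, if the arm or the gripper's body presses on something with over 40 N, if the wrist force passes 120 N, or if a joint passes its speed limit or range.

## Working session

There is one attempt and no reset: what is moved stays moved. The work goes in short steps, Python scripts to look and compute and a tool call to move; the robot and the scene stay as the last step left them, time stands still between calls to the robot, and variables do not carry over. Pictures are saved under pics/ and viewed, at most 14 in all, crops included, and the job is handed in when it is done.

Besides the shell and the picture viewer there is one more tool, called after "Request:" in YAML: its name, and indented under it one key for each argument. servo_tool: Moves the arm, as the interface text tells. Its arguments: {"type":"object","properties":{"hand":{"type":"array"},"slide":{"type":"array"},"rotation":{"type":"array"},"force":{"type":"number"}},"required":["hand","slide","rotation"]}

```bash
mkdir -p pics; ls
python3 - <<'E'
from rig import *
import cv2
for n in("top","scene"):
    im=capture(n); cv2.imwrite(f"pics/{n}0.png",im[:,:,::-1]); i=camera_info(n); print(n,i)
    cv2.imwrite(f"pics/{n}0b.png",cv2.resize(im[:,:,::-1],(800,600),interpolation=cv2.INTER_CUBIC))
print(observe())
E
```

```text
pics
top {'vertical_fov': 47.19783887754652, 'cx': 253.57833300027843, 'cy': 191.93684616917142, 'cam_to_world': array([[-0.00792593, -0.99698775,  0.07715315,  0.48624616],
       [-0.9999617 ,  0.00761578, -0.00431322, -0.00340252],
       [ 0.00371265, -0.07718438, -0.99700992,  1.30812971],
       [ 0.        ,  0.        ,  0.        ,  1.        ]])}
scene {'vertical_fov': 44.85140082726869, 'cx': 261.3228127811529, 'cy': 190.2406777230241, 'cam_to_world': array([[-0.3701919 ,  0.78613363, -0.49492612,  1.25786299],
       [ 0.92885112,  0.30526271, -0.20988158,  0.27885375],
       [-0.01391248, -0.53740914, -0.84320689,  1.24778977],
       [ 0.        ,  0.        ,  0.        ,  1.        ]])}
{'clock': 0.1, 'q': array([ 1.07268942e+00,  3.79370336e-01,  1.73468727e+00, -3.98744212e-05,
        1.02849759e+00, -3.33070705e-02]), 'qd': array([-0.00065436, -0.00028422, -0.00064386,  0.00053953, -0.00327005,
        0.00062192]), 'tau': array([ 1.31425644e-03, -7.65031600e+01, -4.35304785e+01,  6.51853625e-02,
        3.97344015e-02,  1.21408087e-05]), 'tool_pos': array([0.31362781, 0.62543366, 0.2133613 ]), 'tool_rot': array([-7.23469282e-01, -3.05692875e+00,  1.47287336e-03]), 'ft_force': array([-0.33956656,  0.58460594, -0.16724631]), 'moment': array([-0.00793349,  0.0399345 ,  0.04429663]), 'gripper_force': 0.0, 'finger_gap': 0.9985704107946354}
```

View pics/top0b.png

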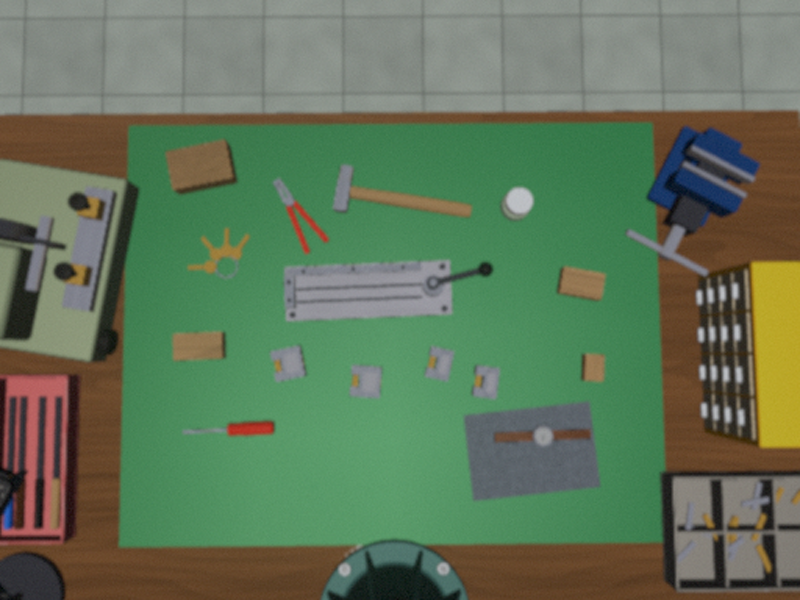

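View pics/scene0b.png

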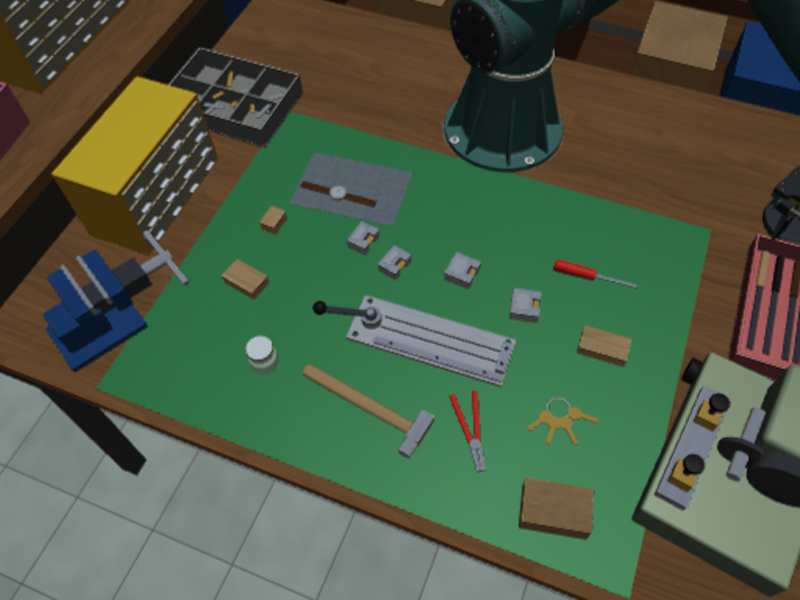

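The top view shows the fixture near view pixels (285–452, 262–320), with the stop at left (+y) and the cam at right, its knob at (485, 269). Four locks, two large and two small, sit in front at (288,363), (366,381), (440,363) and (487,381). The short packer is at (594,367). With 200 mm of locks, 40 mm of bed is left, so the short packer is the right one. Next I'll take a closer crop.

Run:
```python
import cv2,numpy as np
im=cv2.imread("pics/top0.png")
a=cv2.resize(im[160:262,168:328],None,fx=5,fy=5,interpolation=cv2.INTER_CUBIC)
b=cv2.resize(im[222:248,365:395],None,fx=5,fy=5,interpolation=cv2.INTER_CUBIC)
a[0:130,0:150]=b   # inset top-left
cv2.imwrite("pics/crop0.png",a)
```

```text
(no output)
```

View pics/crop0.png

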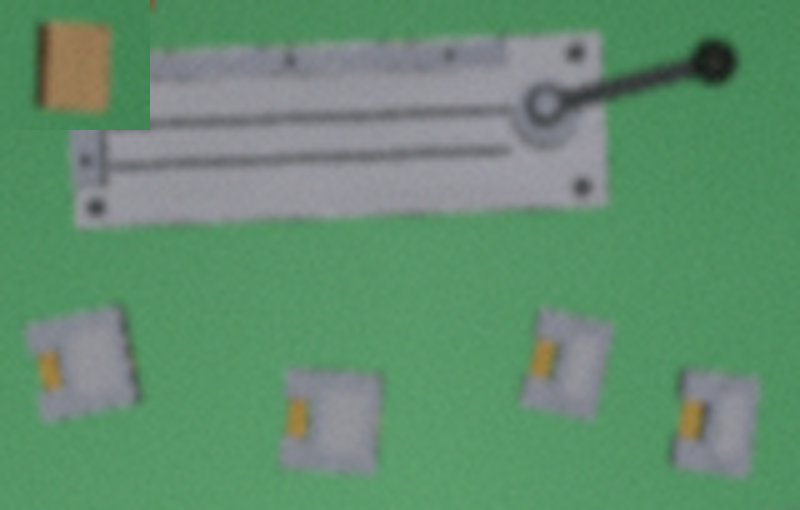

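The crop clearly shows four locks with their brass bolts to the left (+y, the right way round), the plate corners at (601,33), (606,204) and (76,227), and the packer inset. Next I'll compute poses.

```bash
cat > h.py <<'E'
from rig import *
import numpy as np, cv2
from scipy.spatial.transform import Rotation as R
def p2w(u,v,z,cam="top"):
    i=camera_info(cam); f=192/np.tan(np.radians(i["vertical_fov"]/2)); T=i["cam_to_world"]
    d=T[:3,:3]@np.array([(u-i["cx"])/f,(v-i["cy"])/f,1]); o=T[:3,3]
    return o+d*(z-o[2])/d[2]
def w2p(p,cam="top"):
    i=camera_info(cam); f=192/np.tan(np.radians(i["vertical_fov"]/2)); T=i["cam_to_world"]
    c=T[:3,:3].T@(np.asarray(p)-T[:3,3]); return f*c[0]/c[2]+i["cx"],f*c[1]/c[2]+i["cy"]
def rect(cs,z,c0=168,r0=160,s=5,cam="top"):
    P=np.array([p2w(c0+(u+.5)/s-.5,r0+(v+.5)/s-.5,z,cam)[:2] for u,v in cs]) # TL,TR,BR,BL
    ey=(P[0]-P[1]+P[3]-P[2])/2; ex=(P[0]-P[3]+P[1]-P[2])/2   # +y left, +x up
    yaw=(np.arctan2(ey[1],ey[0])-np.pi/2+np.arctan2(ex[1],ex[0]))/2
    return P.mean(0),yaw,np.linalg.norm(ex),np.linalg.norm(ey),P
def fx(o,yaw,x,y):  # fixture -> world
    c,s=np.cos(yaw),np.sin(yaw); return np.array([o[0]+c*x-s*y,o[1]+s*x+c*y])
def go(x,y,z,yaw):
    """tool down, tool y axis along world direction yaw (mod pi); prints slide/turn needed from now"""
    s=observe(); M=R.from_rotvec(s["tool_rot"]); p=s["tool_pos"]
    best=None
    for k in (0,np.pi):
        a=yaw+k; Y=np.array([np.cos(a),np.sin(a),0]); Z=np.array([0,0,-1]); X=np.cross(Y,Z)
        T=R.from_matrix(np.c_[X,Y,Z]); r=np.degrees((M.inv()*T).as_rotvec())
        if best is None or np.linalg.norm(r)<np.linalg.norm(best[0]): best=(r,T)
    d=np.array([x,y,z])-p
    print("turn",np.round(best[0],1),"slide in present tool",np.round(1000*M.inv().apply(d),1),"in turned tool",np.round(1000*best[1].inv().apply(d),1),"q6",round(s["q"][5],2))
E
python3 - <<'E'
from h import *
for n,c in dict(A=[(27,323),(120,306),(134,403),(43,420)],B=[(287,370),(381,373),(377,472),(280,467)],C=[(541,308),(612,322),(595,418),(522,405)],D=[(685,370),(760,377),(746,477),(674,467)]).items():
    m,y,a,b,_=rect(c,.028); print(n,m.round(4),round(y,3),a.round(4),b.round(4), "r",np.hypot(*m).round(3))
m,y,a,b,_=rect([(48,23),(111,26),(106,112),(42,108)],.028,365,222); print("P",m.round(4),round(y,3),a,b)
P=[p2w(168+(u+.5)/5-.5,160+(v+.5)/5-.5,.012)[:2] for u,v in [(601,33),(606,204),(76,227)]]
print(np.round(P,4)); d=P[2]-P[1]; print("plate len",np.linalg.norm(d),"yaw",np.arctan2(-d[0],d[1]),"w",np.linalg.norm(P[0]-P[1]))
q=p2w(168+713/5-.5,160+61/5-.5,.048)[:2]; pv=p2w(168+545/5-.5,160+104/5-.5,.05)[:2]; print("knob",q,"pivot",pv)
E
```

```text
A [0.4698 0.1943] 0.166 0.0568 0.0541 r 0.508
B [0.4355 0.0494] -0.055 0.0565 0.0553 r 0.438
C [ 0.4674 -0.0879] -0.195 0.0568 0.0425 r 0.476
D [ 0.4324 -0.1736] -0.134 0.0572 0.0428 r 0.466
P [ 0.457  -0.3747] -0.079 0.049592783885182797 0.036912054666280815
[[ 0.6625 -0.1113]
 [ 0.5607 -0.1129]
 [ 0.5495  0.2   ]]
plate len 0.3131174356351955 yaw 0.03569820088649119 w 0.10183245261588122
knob [ 0.6411211  -0.17252173] pivot [ 0.61668888 -0.07507241]
```

```bash
cat >> h.py <<'E'
O=np.array([.6098,.0583]); FY=.036
PK=dict(A=(.4698,.1943,.166),B=(.4355,.0494,-.055),C=(.4674,-.0879,-.195),D=(.4324,-.1736,-.134),P=(.457,-.3747,-.079))
ROW=dict(A=97,B=41,C=-9,D=-53,P=-93)
E
python3 -c "
from h import *
x,y,a=PK['A']; go(x,y,.09,a)"
```

```text
turn [-0.1  0.  53.9] slide in present tool [-332.9 -315.3  123.7] in turned tool [-451.    82.8  123.4] q6 -0.03
```

Request:
servo_tool:
  hand: [1, 1, 1, 1, 1, 1]
  slide:
    - [0, 0, 0]
    - [0, 0, 0]
    - [0, 0, 0]
    - [0, 0, 0]
    - [0, 0, 0]
    - [0, 0, 0]
  rotation:
    - [0, 0, 9]
    - [0, 0, 9]
    - [0, 0, 9]
    - [0, 0, 9]
    - [0, 0, 9]
    - [0, 0, 9]
  force: 30

```text
clock: 0.85
tool_pos: [0.3137, 0.6255, 0.2135]
tool_rot: [2.039, 2.39, -0.001]
ft_force: [0.1, -0.2, -0.2]
finger_gap: 1.004
gripper_force: 0.0
```

Request:
servo_tool:
  hand: [1, 1, 1, 1, 1, 1, 1, 1, 1, 1, 1, 1]
  slide:
    - [-45, 8.3, 0]
    - [-45, 8.3, 0]
    - [-45, 8.3, 0]
    - [-45, 8.3, 0]
    - [-45, 8.3, 0]
    - [-45, 8.3, 20]
    - [-45, 8.3, 20]
    - [-45, 8.3, 25]
    - [-45, 8.3, 30]
    - [-45, 8.3, 28]
    - [0, 0, 0]
    - [0, 0, 0]
  rotation:
    - [0, 0, 0]
    - [0, 0, 0]
    - [0, 0, 0]
    - [0, 0, 0]
    - [0, 0, 0]
    - [0, 0, 0]
    - [0, 0, 0]
    - [0, 0, 0]
    - [0, 0, 0]
    - [0, 0, 0]
    - [0, 0, 0]
    - [0, 0, 0]

```text
clock: 2.35
tool_pos: [0.469, 0.1955, 0.0911]
tool_rot: [-2.033, -2.395, -0.0]
ft_force: [0.6, 0.1, -0.2]
finger_gap: 0.997
gripper_force: 0.0
```

```bash
python3 -c "
from h import *
x,y,a=PK['A']; go(x,y,.010,a)"
```

```text
turn [-0.  -0.  -0.2] slide in present tool [-1.3  0.6 81.1] in turned tool [-1.3  0.6 81.1] q6 0.19
```

Request:
servo_tool:
  hand: [1, 1, 1, 1, 0, -1, -1, -1, -1, -1]
  slide:
    - [-1.3, 0.6, 30]
    - [0, 0, 30]
    - [0, 0, 21]
    - [0, 0, 0]
    - [0, 0, 0]
    - [0, 0, 0]
    - [0, 0, 0]
    - [0, 0, 0]
    - [0, 0, 0]
    - [0, 0, 0]
  rotation:
    - [0, 0, 0]
    - [0, 0, 0]
    - [0, 0, 0]
    - [0, 0, 0]
    - [0, 0, 0]
    - [0, 0, 0]
    - [0, 0, 0]
    - [0, 0, 0]
    - [0, 0, 0]
    - [0, 0, 0]
  force: 30

```text
clock: 3.6
tool_pos: [0.4694, 0.194, 0.0103]
tool_rot: [-2.032, -2.395, 0.001]
ft_force: [-4.6, -0.3, 9.5]
finger_gap: 0.633
gripper_force: 29.9
```

Request:
servo_tool:
  hand: [-1, -1, -1, -1, -1]
  slide:
    - [0, 0, -20]
    - [0, 0, -30]
    - [0, 0, -20]
    - [0, 0, 0]
    - [0, 0, 0]
  rotation:
    - [0, 0, 0]
    - [0, 0, 0]
    - [0, 0, 0]
    - [0, 0, 0]
    - [0, 0, 0]

```text
clock: 4.22
tool_pos: [0.4691, 0.1938, 0.0791]
tool_rot: [-2.032, -2.395, 0.001]
ft_force: [-0.1, -0.3, -5.2]
finger_gap: 0.633
gripper_force: 29.9
```

```bash
python3 -c "
from h import *
p=fx(O,FY,-.001,.097-.006); go(*p,.08,FY)"
```

```text
turn [-0.1  0.   7.3] slide in present tool [-66.2 127.3  -1. ] in turned tool [-49.5 134.7  -0.9] q6 0.18
```

Request:
servo_tool:
  hand: [-1, -1, -1, -1, -1, -1, -1, -1]
  slide:
    - [0, 0, 0]
    - [-12.4, 33.7, 0]
    - [-12.4, 33.7, 0]
    - [-12.4, 33.7, 0]
    - [-12.4, 33.7, 0]
    - [0, 0, 25]
    - [0, 0, 25]
    - [0, 0, 0]
  rotation:
    - [0, 0, 7.3]
    - [0, 0, 0]
    - [0, 0, 0]
    - [0, 0, 0]
    - [0, 0, 0]
    - [0, 0, 0]
    - [0, 0, 0]
    - [0, 0, 0]

```text
clock: 5.22
tool_pos: [0.605, 0.149, 0.0272]
tool_rot: [-2.18, -2.26, 0.004]
ft_force: [-0.4, -0.4, -6.0]
finger_gap: 0.644
gripper_force: 29.3
```

```bash
python3 -c "
from h import *
p=fx(O,FY,-.001,.097-.006); go(*p,.023,FY); cv2.imwrite('pics/s1.png',cv2.resize(capture('scene')[150:250,180:340,::-1],None,fx=5,fy=5,interpolation=cv2.INTER_CUBIC))"
```

```text
turn [-0.2  0.  -0. ] slide in present tool [0.2 0.6 4.2] in turned tool [0.2 0.6 4.2] q6 0.17
```

View pics/s1.png

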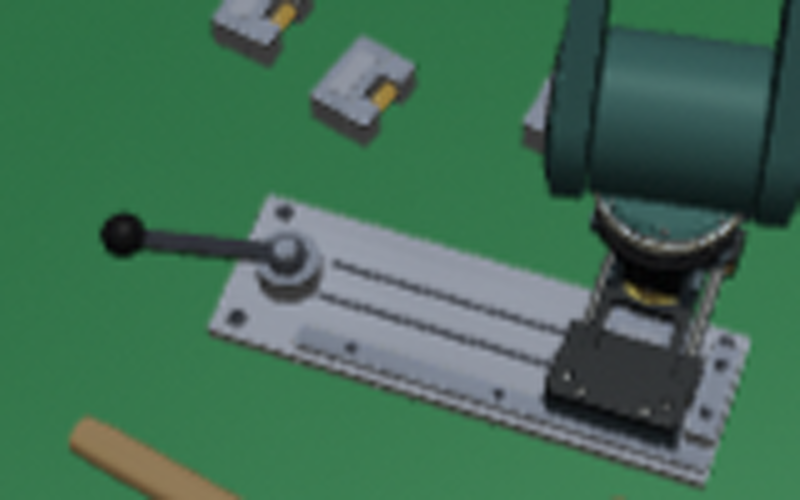

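Request:
servo_tool:
  hand: [-1, -1, -1, -1, -1, -1, -1]
  slide:
    - [0, 0, 3]
    - [0, 0, 1.5]
    - [3, 0, 0]
    - [2, 0, 0]
    - [1, 0, 0]
    - [0.5, 0, 0]
    - [0, 0, 0]
  rotation:
    - [0, 0, 0]
    - [0, 0, 0]
    - [0, 0, 0]
    - [0, 0, 0]
    - [0, 0, 0]
    - [0, 0, 0]
    - [0, 0, 0]

```text
clock: 6.15
tool_pos: [0.6062, 0.1545, 0.0257]
tool_rot: [2.18, 2.261, -0.002]
ft_force: [0.5, -18.2, 1.6]
finger_gap: 0.643
gripper_force: 29.6
```

Request:
servo_tool:
  hand: [-1, -1, -1, -1, -1]
  slide:
    - [-0.7, 1, 0]
    - [0, 1, 0]
    - [0, 1, 0]
    - [0, 0.5, 0]
    - [0, 0, 0]
  rotation:
    - [0, 0, 0]
    - [0, 0, 0]
    - [0, 0, 0]
    - [0, 0, 0]
    - [0, 0, 0]

```text
clock: 6.78
tool_pos: [0.6065, 0.1544, 0.0256]
tool_rot: [-2.178, -2.259, 0.009]
ft_force: [-23.0, -10.4, 24.2]
finger_gap: 0.644
gripper_force: 30.0
```

Request:
servo_tool:
  hand: [-1, -1, 0.6, 0.6, 0.6, 0.6]
  slide:
    - [0, -2, -1]
    - [0, -0.8, -1]
    - [0, 0, 0]
    - [0, 0, 0]
    - [0, 0, 0]
    - [0, 0, 0]
  rotation:
    - [0, 0, 0]
    - [0, 0, 0]
    - [0, 0, 0]
    - [0, 0, 0]
    - [0, 0, 0]
    - [0, 0, 0]

```text
clock: 7.52
tool_pos: [0.6069, 0.1554, 0.0276]
tool_rot: [2.181, 2.261, 0.0]
ft_force: [-0.5, -0.1, -0.3]
finger_gap: 0.8
gripper_force: 0.0
```

Request:
servo_tool:
  hand: [0.6, 0.6, 1, 1, 1, 1, 1, 1, 1, 1, 1, 1]
  slide:
    - [0, 0, -30]
    - [0, 0, -50]
    - [-45, 0, 0]
    - [-45, -45, 0]
    - [-45, -45, 0]
    - [0, -45, 0]
    - [0, 0, 0]
    - [0, 0, 0]
    - [0, 0, 0]
    - [0, 0, 0]
    - [0, 0, 0]
    - [0, 0, 0]
  rotation:
    - [0, 0, 0]
    - [0, 0, 0]
    - [0, 0, 0]
    - [0, 0, 0]
    - [0, 0, 0]
    - [0, 0, 0]
    - [0, 0, 0]
    - [0, 0, 0]
    - [0, 0, 0]
    - [0, 0, 0]
    - [0, 0, 0]
    - [0, 0, 0]

```text
clock: 9.02
tool_pos: [0.4783, 0.0171, 0.1074]
tool_rot: [-2.181, -2.261, 0.0]
ft_force: [-0.1, -0.4, -0.3]
finger_gap: 0.998
gripper_force: 0.0
```

```bash
cat >> h.py <<'E'
def views(tag,sc=(170,270,180,340),tp=(160,262,168,328)):
    for c,b in (('scene',sc),('top',tp)):
        im=capture(c); cv2.imwrite(f'pics/{tag}_{c}_raw.png',im[:,:,::-1])
        cv2.imwrite(f'pics/{tag}_{c}.png',cv2.resize(im[b[0]:b[1],b[2]:b[3],::-1],None,fx=5,fy=5,interpolation=cv2.INTER_CUBIC))
E
python3 -c "
from h import *
views('a'); x,y,a=PK['B']; go(x,y,.05,a)"
```

```text
turn [-0.   0.   5.2] slide in present tool [ 33.8 -41.6  57.4] in turned tool [ 29.9 -44.5  57.4] q6 -0.05
```

View pics/a_scene.png

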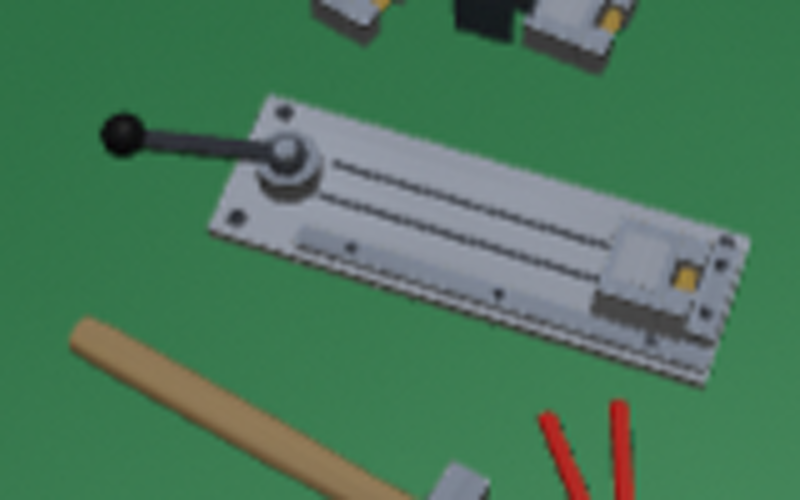

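Lock A lies flat at the stop and fence (bolt at (687,278) towards the stop). Next is lock B, after checking that nothing has shifted.

```bash
sed -i 's/^O=.*/O=np.array([.6091,.0575]); FY=.036/' h.py
cat >> h.py <<'E'
def moved(tag):
    for c in ('scene','top'):
        a=cv2.imread(f'pics/{c}0.png').astype(int); b=cv2.imread(f'pics/{tag}_{c}_raw.png').astype(int)
        print(c,{k:round(float(np.abs(a-b)[int(v)-10:int(v)+11,int(u)-10:int(u)+11].mean()),1) for k,(u,v) in ((k,w2p((p[0],p[1],.02),c)) for k,p in PK.items())})
E
python3 -c "
from h import *
moved('a')"
```

```text
scene {'A': 36.8, 'B': 6.9, 'C': 4.2, 'D': 2.3, 'P': 2.0}
top {'A': 30.0, 'B': 63.5, 'C': 16.8, 'D': 10.1, 'P': 8.9}
```

Request:
servo_tool:
  hand: [1, 1, 1, 1]
  slide:
    - [0, 0, 0]
    - [15, -22, 0]
    - [15, -22.5, 15]
    - [0, 0, 0]
  rotation:
    - [0, 0, 5.2]
    - [0, 0, 0]
    - [0, 0, 0]
    - [0, 0, 0]

```text
clock: 9.62
tool_pos: [0.4336, 0.05, 0.0917]
tool_rot: [-2.279, -2.16, 0.003]
ft_force: [0.2, -0.1, 0.7]
finger_gap: 1.003
gripper_force: 0.0
```

```bash
python3 -c "
from h import *
x,y,a=PK['B']; go(x,y,.010,a)"
```

```text
turn [-0.1  0.   0.1] slide in present tool [-0.4  2.1 81.7] in turned tool [-0.5  1.9 81.7] q6 0.11
```

Request:
servo_tool:
  hand: [1, 1, 1, 1, 0, -1, -1, -1, -1]
  slide:
    - [-0.5, 2, 30]
    - [0, 0, 30]
    - [0, 0, 21.5]
    - [0, 0, 0]
    - [0, 0, 0]
    - [0, 0, 0]
    - [0, 0, 0]
    - [0, 0, 0]
    - [0, 0, 0]
  rotation:
    - [0, 0, 0]
    - [0, 0, 0]
    - [0, 0, 0]
    - [0, 0, 0]
    - [0, 0, 0]
    - [0, 0, 0]
    - [0, 0, 0]
    - [0, 0, 0]
    - [0, 0, 0]
  force: 40

```text
clock: 10.75
tool_pos: [0.437, 0.0488, 0.0112]
tool_rot: [-2.281, -2.16, 0.001]
ft_force: [-5.8, -0.6, 11.5]
finger_gap: 0.631
gripper_force: 40.0
```

Request:
servo_tool:
  hand: [-1, -1, -1, -1, -1]
  slide:
    - [0, 0, -20]
    - [0, 0, -30]
    - [0, 0, -20]
    - [0, 0, 0]
    - [0, 0, 0]
  rotation:
    - [0, 0, 0]
    - [0, 0, 0]
    - [0, 0, 0]
    - [0, 0, 0]
    - [0, 0, 0]

```text
clock: 11.38
tool_pos: [0.437, 0.0488, 0.0803]
tool_rot: [-2.281, -2.16, 0.001]
ft_force: [-0.3, 0.3, -4.3]
finger_gap: 0.634
gripper_force: 40.0
```

```bash
python3 -c "
from h import *
p=fx(O,FY,-.001,.041-.006); go(*p,.027,FY)"
```

```text
turn [-0.   0.  -5.2] slide in present tool [ 52.8 167.3  53.2] in turned tool [ 37.5 171.3  53.3] q6 0.11
```

Request:
servo_tool:
  hand: [-1, -1, -1, -1, -1, -1, -1, -1]
  slide:
    - [0, 0, 0]
    - [9.4, 42.8, 0]
    - [9.4, 42.8, 0]
    - [9.4, 42.8, 0]
    - [9.3, 42.9, 0]
    - [0, 0, 27]
    - [0, 0, 27]
    - [0, 0, 0]
  rotation:
    - [0, 0, -5.2]
    - [0, 0, 0]
    - [0, 0, 0]
    - [0, 0, 0]
    - [0, 0, 0]
    - [0, 0, 0]
    - [0, 0, 0]
    - [0, 0, 0]

```text
clock: 12.38
tool_pos: [0.6061, 0.0924, 0.0242]
tool_rot: [-2.179, -2.26, 0.004]
ft_force: [-0.1, 1.1, -4.0]
finger_gap: 0.651
gripper_force: 39.0
```

Request:
servo_tool:
  hand: [-1, -1, -1, -1, -1, -1, -1]
  slide:
    - [0, 0, 1.5]
    - [0, 0, 1]
    - [0, 0, 1]
    - [3, 0, 0]
    - [2, 0, 0]
    - [1, 0, 0]
    - [0, 0, 0]
  rotation:
    - [0, 0, 0]
    - [0, 0, 0]
    - [0, 0, 0]
    - [0, 0, 0]
    - [0, 0, 0]
    - [0, 0, 0]
    - [0, 0, 0]

```text
clock: 13.25
tool_pos: [0.6072, 0.097, 0.0236]
tool_rot: [2.179, 2.261, -0.002]
ft_force: [0.9, -19.6, -2.7]
finger_gap: 0.653
gripper_force: 39.1
```

```bash
python3 -c "
from h import *
p=fx(O,FY,.001,.041); go(*p,.022,FY)"
```

```text
turn [-0.   0.1  0.1] slide in present tool [1.5 1.5 1.6] in turned tool [1.5 1.5 1.6] q6 0.09
```

Request:
servo_tool:
  hand: [-1, -1, -1, -1, -1]
  slide:
    - [-0.5, 1, 0]
    - [0, 1, 0]
    - [0, 0.7, 0]
    - [0, 0, 0]
    - [0, 0, 0]
  rotation:
    - [0, 0, 0]
    - [0, 0, 0]
    - [0, 0, 0]
    - [0, 0, 0]
    - [0, 0, 0]

```text
clock: 13.88
tool_pos: [0.6075, 0.0969, 0.0233]
tool_rot: [-2.179, -2.261, 0.007]
ft_force: [-13.5, -15.7, 9.8]
finger_gap: 0.654
gripper_force: 39.8
```

Request:
servo_tool:
  hand: [-1, 0.6, 0.6, 0.6, 0.6]
  slide:
    - [0, -2, -0.5]
    - [0, 0, 0]
    - [0, 0, 0]
    - [0, 0, 0]
    - [0, 0, 0]
  rotation:
    - [0, 0, 0]
    - [0, 0, 0]
    - [0, 0, 0]
    - [0, 0, 0]
    - [0, 0, 0]

```text
clock: 14.5
tool_pos: [0.6078, 0.0982, 0.024]
tool_rot: [2.181, 2.261, 0.0]
ft_force: [0.6, -1.2, 0.1]
finger_gap: 0.803
gripper_force: 0.0
```

Request:
servo_tool:
  hand: [0.6, 0.6, 1, 1, 1, 1, 1, 1]
  slide:
    - [0, 0, -30]
    - [0, 0, -40]
    - [-45, 0, 0]
    - [-45, -45, 0]
    - [-45, -45, 0]
    - [0, -45, 0]
    - [0, 0, 0]
    - [0, 0, 0]
  rotation:
    - [0, 0, 0]
    - [0, 0, 0]
    - [0, 0, 0]
    - [0, 0, 0]
    - [0, 0, 0]
    - [0, 0, 0]
    - [0, 0, 0]
    - [0, 0, 0]

```text
clock: 15.5
tool_pos: [0.4802, -0.0401, 0.0944]
tool_rot: [2.18, 2.26, 0.001]
ft_force: [0.7, 0.2, -0.1]
finger_gap: 1.001
gripper_force: 0.0
```

```bash
python3 -c "
from h import *
views('b');moved('b'); x,y,a=PK['C']; go(x,y,.05,a)
a=cv2.imread('pics/b_top.png')[:,:];b=cv2.imread('pics/b_scene.png')
cv2.imwrite('pics/b.png',np.vstack([a[20:300],b[80:400]]))"
```

```text
scene {'A': 36.6, 'B': 35.8, 'C': 40.3, 'D': 3.5, 'P': 2.6}
top {'A': 30.1, 'B': 37.3, 'C': 40.3, 'D': 10.2, 'P': 9.1}
turn [ 0.1  0.  13.3] slide in present tool [-47.4 -14.9  44.2] in turned tool [-49.6  -3.6  44.2] q6 -0.17
```

View pics/b.png

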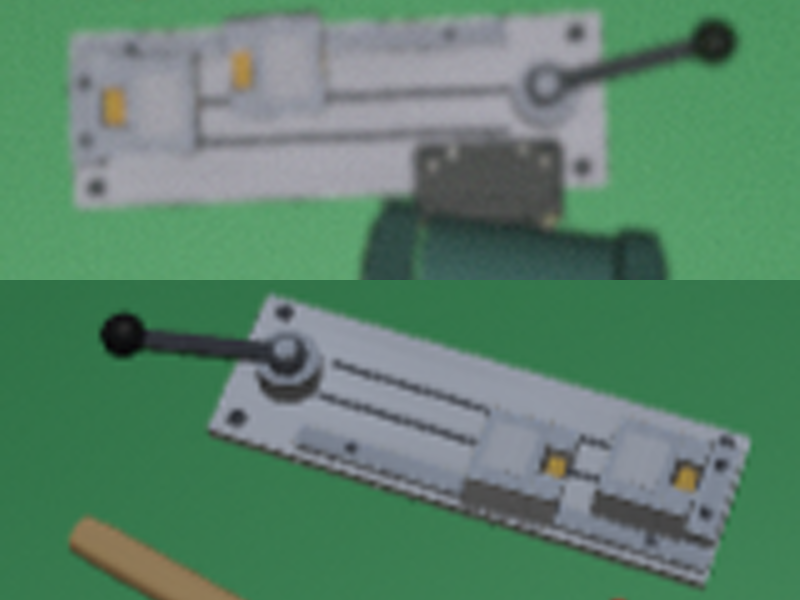

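Lock A is at the stop. Lock B was evidently knocked after release: its centre is at about (278,65) in the top part, some 20 mm back over the fence and 20 mm from A. I'll measure it and grasp it again.

Run:
```python
from h import *
c,s=np.cos(FY),np.sin(FY)
def F(m): d=m-O; return np.round([1000*(c*d[0]+s*d[1]),1000*(-s*d[0]+c*d[1])],1)
for n,cc,z in [("A",[(97,53),(193,51),(196,148),(100,152)],.04),("B",[(231,20),(319,14),(326,107),(240,114)],.045)]:
    m,y,a,b,P=rect(cc,z,168,164); print(n,m.round(4),round(y,3),a.round(4),b.round(4),F(m))
    if n=="B": go(*m,.09,y)
x,y,a=PK['C']
```

```text
A [0.6093 0.1551] 0.028 0.0571 0.0556 [ 3.7 97.5]
B [0.6299 0.078 ] 0.075 0.0546 0.0504 [21.5 19.7]
turn [ 0.1  0.  -2.2] slide in present tool [112.4 153.6   4.3] in turned tool [106.4 157.8   4.2] q6 -0.17
```

Request:
servo_tool:
  hand: [1, 1, 1, 1, 1, 1, 1]
  slide:
    - [0, 0, 0]
    - [26.6, 39, 0]
    - [26.6, 39, 0]
    - [26.6, 39, 0]
    - [26.6, 39, 20]
    - [0, 0, 24]
    - [0, 0, 24]
  rotation:
    - [0, 0, -2.2]
    - [0, 0, 0]
    - [0, 0, 0]
    - [0, 0, 0]
    - [0, 0, 0]
    - [0, 0, 0]
    - [0, 0, 0]

```text
clock: 16.48
tool_pos: [0.6279, 0.0787, 0.0248]
tool_rot: [2.135, 2.304, 0.0]
ft_force: [-1.0, -0.5, -0.7]
finger_gap: 0.997
gripper_force: 0.0
```

Request:
servo_tool:
  hand: [0.5, 0, -1, -1, -1, -1]
  slide:
    - [0, 0, 0]
    - [0, 0, 0]
    - [0, 0, 0]
    - [0, 0, 0]
    - [0, 0, 0]
    - [0, 0, 0]
  rotation:
    - [0, 0, 0]
    - [0, 0, 0]
    - [0, 0, 0]
    - [0, 0, 0]
    - [0, 0, 0]
    - [0, 0, 0]
  force: 25

```text
clock: 17.23
tool_pos: [0.6276, 0.0777, 0.0269]
tool_rot: [2.137, 2.302, 0.002]
ft_force: [-0.3, 0.6, 7.5]
finger_gap: 0.672
gripper_force: 24.5
```

Request:
servo_tool:
  hand: [-1, -1, -1, -1]
  slide:
    - [0, 0, -10]
    - [0, 0, -20]
    - [0, 0, -20]
    - [0, 0, 0]
  rotation:
    - [0, 0, 0]
    - [0, 0, 0]
    - [0, 0, 0]
    - [0, 0, 0]
  force: 40

```text
clock: 17.73
tool_pos: [0.6282, 0.0777, 0.0784]
tool_rot: [2.136, 2.301, 0.004]
ft_force: [-0.3, -0.1, -4.9]
finger_gap: 0.67
gripper_force: 38.4
```

```bash
python3 -c "
from h import *
p=fx(O,FY,-.003,.035); go(*p,.030,FY)
im=capture('scene');cv2.imwrite('pics/c.png',cv2.resize(im[150:260,220:380,::-1],None,fx=5,fy=5,interpolation=cv2.INTER_CUBIC))"
```

```text
turn [ 0.2 -0.   2.2] slide in present tool [ 16.3 -22.4  48.3] in turned tool [ 15.5 -22.8  48.4] q6 0.01
```

View pics/c.png

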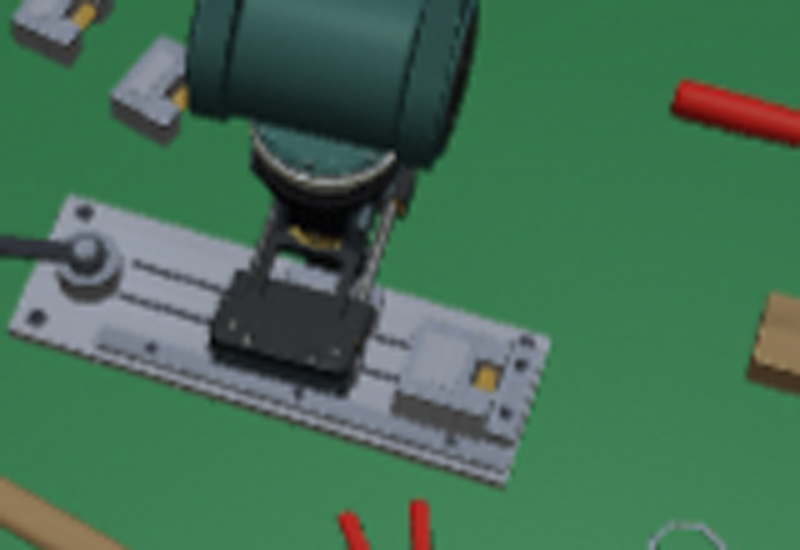

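Request:
servo_tool:
  hand: [-1, -1, -1, -1, -1, -1, -1, 0.3, 0.6, 0.6, 0.6]
  slide:
    - [0, 0, 0]
    - [8, -13, 0]
    - [7.5, -13, 20]
    - [0, 0, 20]
    - [0, 0, 9]
    - [0, 0, 2]
    - [0, 0, 1]
    - [0, 0, 0]
    - [0, 0, 0]
    - [0, 0, 0]
    - [0, 0, 2]
  rotation:
    - [0, 0, 2.2]
    - [0, 0, 0]
    - [0, 0, 0]
    - [0, 0, 0]
    - [0, 0, 0]
    - [0, 0, 0]
    - [0, 0, 0]
    - [0, 0, 0]
    - [0, 0, 0]
    - [0, 0, 0]
    - [0, 0, 0]

```text
clock: 19.15
tool_pos: [0.6008, 0.0921, 0.022]
tool_rot: [2.181, 2.261, 0.001]
ft_force: [-0.1, 0.5, 0.4]
finger_gap: 0.802
gripper_force: 0.0
```

Request:
servo_tool:
  hand: [0.6, 0, -1, -1, -1, -1]
  slide:
    - [0, 0, 1]
    - [0, 0, 0]
    - [0, 0, 0]
    - [0, 0, 0]
    - [0, 0, 0]
    - [0, 0, 0]
  rotation:
    - [0, 0, 0]
    - [0, 0, 0]
    - [0, 0, 0]
    - [0, 0, 0]
    - [0, 0, 0]
    - [0, 0, 0]
  force: 20

```text
clock: 19.9
tool_pos: [0.6004, 0.0922, 0.021]
tool_rot: [2.181, 2.261, 0.0]
ft_force: [1.9, 0.6, -2.2]
finger_gap: 0.636
gripper_force: 20.0
```

```bash
python3 -c "
from h import *
p=fx(O,FY,.001,.041); go(*p,.024,FY)"
```

```text
turn [ 0. -0.  0.] slide in present tool [ 6.   8.4 -3. ] in turned tool [ 6.   8.4 -3. ] q6 0.08
```

Request:
servo_tool:
  hand: [0.4, 0.4, -1, -1, -1, -1, -1]
  slide:
    - [0, 0, 0]
    - [0, 0, -3]
    - [0, 0, 0]
    - [0, 0, 0]
    - [0, 3.5, 0]
    - [0, 3.5, 0]
    - [0, 0, 0]
  rotation:
    - [0, 0, 0]
    - [0, 0, 0]
    - [0, 0, 0]
    - [0, 0, 0]
    - [0, 0, 0]
    - [0, 0, 0]
    - [0, 0, 0]

```text
clock: 20.78
tool_pos: [0.6068, 0.0924, 0.0242]
tool_rot: [-2.18, -2.26, 0.002]
ft_force: [-5.2, 1.5, 10.0]
finger_gap: 0.638
gripper_force: 20.0
```

Request:
servo_tool:
  hand: [-1, -1, -1, -1, -1]
  slide:
    - [3, 0, 0]
    - [2, 0, 0]
    - [1.5, 0, 0]
    - [0, 0, 0]
    - [0, 0, 0]
  rotation:
    - [0, 0, 0]
    - [0, 0, 0]
    - [0, 0, 0]
    - [0, 0, 0]
    - [0, 0, 0]

```text
clock: 21.4
tool_pos: [0.6067, 0.097, 0.0241]
tool_rot: [2.18, 2.261, -0.004]
ft_force: [-3.5, -22.3, 8.1]
finger_gap: 0.631
gripper_force: 20.0
```

Request:
servo_tool:
  hand: [-1, -1, -1, -1, -1]
  slide:
    - [0, 1.5, 0]
    - [0, 1, 0]
    - [0, 0.5, 0]
    - [0, 0, 0]
    - [0, 0, 0]
  rotation:
    - [0, 0, 0]
    - [0, 0, 0]
    - [0, 0, 0]
    - [0, 0, 0]
    - [0, 0, 0]

```text
clock: 22.02
tool_pos: [0.6067, 0.0973, 0.0237]
tool_rot: [-2.177, -2.26, 0.011]
ft_force: [-20.2, -18.1, 24.4]
finger_gap: 0.634
gripper_force: 19.9
```

Request:
servo_tool:
  hand: [-1, 0.6, 0.6, 0.6, 0.6, 0.6]
  slide:
    - [0, -2.5, -0.5]
    - [0, 0, 0]
    - [0, 0, 0]
    - [0, 0, 0]
    - [0, 0, -30]
    - [0, 0, -40]
  rotation:
    - [0, 0, 0]
    - [0, 0, 0]
    - [0, 0, 0]
    - [0, 0, 0]
    - [0, 0, 0]
    - [0, 0, 0]

```text
clock: 22.78
tool_pos: [0.6069, 0.099, 0.0944]
tool_rot: [-2.18, -2.26, 0.002]
ft_force: [0.3, 0.1, 0.6]
finger_gap: 0.801
gripper_force: 0.0
```

Request:
servo_tool:
  hand: [1, 1, 1, 1, 1, 1, 1, 1]
  slide:
    - [-45, 0, 0]
    - [-45, 0, 0]
    - [-45, -45, 0]
    - [0, -45, 0]
    - [0, -45, 0]
    - [0, 0, 0]
    - [0, 0, 0]
    - [0, 0, 0]
  rotation:
    - [0, 0, 7]
    - [0, 0, 6]
    - [0, 0, 0]
    - [0, 0, 0]
    - [0, 0, 0]
    - [0, 0, 0]
    - [0, 0, 0]
    - [0, 0, 0]

```text
clock: 23.78
tool_pos: [0.4664, -0.0089, 0.0947]
tool_rot: [2.422, 1.999, 0.001]
ft_force: [-0.1, 0.4, -0.3]
finger_gap: 0.999
gripper_force: 0.0
```

```bash
python3 -c "
from h import *
views('d',tp=(160,230,168,328));moved('d'); x,y,a=PK['C']; go(x,y,.010,a)"
```

```text
scene {'A': 36.7, 'B': 35.9, 'C': 12.8, 'D': 2.7, 'P': 2.3}
top {'A': 30.0, 'B': 60.4, 'C': 46.3, 'D': 9.3, 'P': 8.5}
turn [ 0.  -0.   0.2] slide in present tool [-77.3  16.4  84.4] in turned tool [-77.3  16.7  84.4] q6 0.12
```

View pics/d_top.png

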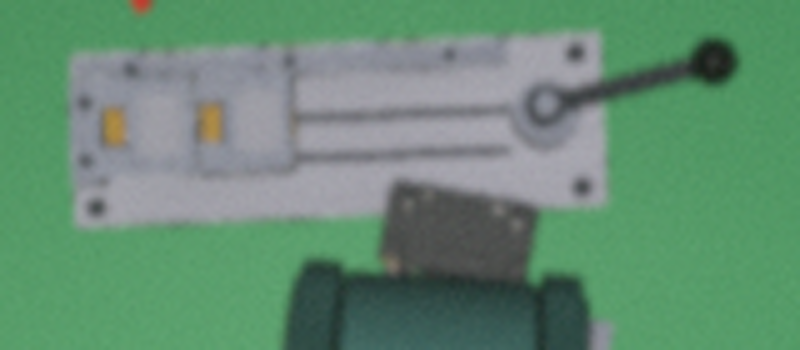

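A and B are now seated side by side against the stop (B's bolt at (210,122)). Lock C next.

Request:
servo_tool:
  hand: [1, 1, 1, 1, 1, 1, 1]
  slide:
    - [-39, 8.5, 0]
    - [-38.5, 8.2, 0]
    - [0, 0, 0]
    - [0, 0, 30]
    - [0, 0, 30]
    - [0, 0, 22]
    - [0, 0, 0]
  rotation:
    - [0, 0, 0]
    - [0, 0, 0]
    - [0, 0, 0]
    - [0, 0, 0]
    - [0, 0, 0]
    - [0, 0, 0]
    - [0, 0, 0]

```text
clock: 24.75
tool_pos: [0.466, -0.0873, 0.0112]
tool_rot: [-2.421, -1.999, 0.003]
ft_force: [0.1, 0.4, 0.3]
finger_gap: 1.001
gripper_force: 0.0
```

Request:
servo_tool:
  hand: [0.3, -1, -1, -1, -1, -1, -1, -1, -1]
  slide:
    - [0, 0, 0]
    - [0, 0, 0]
    - [0, 0, 0]
    - [0, 0, 0]
    - [0, 0, -20]
    - [0, 0, -30]
    - [0, 0, -20]
    - [0, 0, 0]
    - [0, 0, 0]
  rotation:
    - [0, 0, 0]
    - [0, 0, 0]
    - [0, 0, 0]
    - [0, 0, 0]
    - [0, 0, 0]
    - [0, 0, 0]
    - [0, 0, 0]
    - [0, 0, 0]
    - [0, 0, 0]
  force: 45

```text
clock: 25.88
tool_pos: [0.4665, -0.088, 0.0817]
tool_rot: [-2.423, -1.999, 0.001]
ft_force: [0.3, 0.8, -4.0]
finger_gap: 0.63
gripper_force: 44.9
```

```bash
python3 -c "
from h import *
p=fx(O,FY,-.004,-.009-.006); go(*p,.027,FY)"
```

```text
turn [ -0.  -0. -13.] slide in present tool [154.4 111.9  54.7] in turned tool [125.3 143.8  54.7] q6 -0.04
```

Request:
servo_tool:
  hand: [-1, -1, -1, -1, -1, -1, -1, -1, -1]
  slide:
    - [0, 0, 0]
    - [0, 0, 0]
    - [31.3, 36, 0]
    - [31.3, 36, 0]
    - [31.3, 36, 0]
    - [31.4, 35.8, 0]
    - [0, 0, 27]
    - [0, 0, 27]
    - [0, 0, 0]
  rotation:
    - [0, 0, -6.5]
    - [0, 0, -6.5]
    - [0, 0, 0]
    - [0, 0, 0]
    - [0, 0, 0]
    - [0, 0, 0]
    - [0, 0, 0]
    - [0, 0, 0]
    - [0, 0, 0]

```text
clock: 27.0
tool_pos: [0.6048, 0.0424, 0.0257]
tool_rot: [-2.179, -2.26, 0.004]
ft_force: [-0.2, 0.4, -3.2]
finger_gap: 0.629
gripper_force: 45.0
```

```bash
python3 -c "
from h import *
p=fx(O,FY,.001,-.009); go(*p,.0235,FY)"
```

```text
turn [-0.2 -0.   0. ] slide in present tool [5.9 5.9 2.2] in turned tool [5.9 5.8 2.2] q6 -0.0
```

Request:
servo_tool:
  hand: [-1, 0.4, 0.4, 0.4, -1, -1, -1]
  slide:
    - [0, 0, 2.3]
    - [0, 0, 0]
    - [0, 0, 0]
    - [0, 0, -0.7]
    - [0, 0, 0]
    - [0, 0, 0]
    - [0, 0, 0]
  rotation:
    - [0, 0, 0]
    - [0, 0, 0]
    - [0, 0, 0]
    - [0, 0, 0]
    - [0, 0, 0]
    - [0, 0, 0]
    - [0, 0, 0]
  force: 20

```text
clock: 27.88
tool_pos: [0.6062, 0.0423, 0.0272]
tool_rot: [2.181, 2.261, 0.0]
ft_force: [-1.8, -0.7, 6.3]
finger_gap: 0.636
gripper_force: 20.0
```

Request:
servo_tool:
  hand: [-1, -1, -1, -1, -1, -1, -1]
  slide:
    - [0, 2.5, 0]
    - [0, 2, 0]
    - [3, 0, 0]
    - [2, 0, 0]
    - [1.5, 0, 0]
    - [1, 0, 0]
    - [0, 0, 0]
  rotation:
    - [0, 0, 0]
    - [0, 0, 0]
    - [0, 0, 0]
    - [0, 0, 0]
    - [0, 0, 0]
    - [0, 0, 0]
    - [0, 0, 0]

```text
clock: 28.75
tool_pos: [0.6084, 0.0483, 0.0269]
tool_rot: [-2.179, -2.261, 0.007]
ft_force: [-14.0, -20.2, 18.0]
finger_gap: 0.636
gripper_force: 20.0
```

Request:
servo_tool:
  hand: [-1, -1, -1, -1, -1]
  slide:
    - [0, 1.5, 0]
    - [0, 1, 0]
    - [0, 1, 0]
    - [0, 0, 0]
    - [0, 0, 0]
  rotation:
    - [0, 0, 0]
    - [0, 0, 0]
    - [0, 0, 0]
    - [0, 0, 0]
    - [0, 0, 0]

```text
clock: 29.38
tool_pos: [0.6084, 0.049, 0.0259]
tool_rot: [-2.175, -2.256, 0.015]
ft_force: [-28.4, -11.6, 26.0]
finger_gap: 0.636
gripper_force: 19.8
```

Request:
servo_tool:
  hand: [-1, 0.6, 0.6, 0.6, 0.6, 0.6]
  slide:
    - [0, -3.5, -0.5]
    - [0, 0, 0]
    - [0, 0, 0]
    - [0, 0, 0]
    - [0, 0, -30]
    - [0, 0, -40]
  rotation:
    - [0, 0, 0]
    - [0, 0, 0]
    - [0, 0, 0]
    - [0, 0, 0]
    - [0, 0, 0]
    - [0, 0, 0]

```text
clock: 30.12
tool_pos: [0.6098, 0.0501, 0.0974]
tool_rot: [-2.18, -2.26, 0.002]
ft_force: [0.4, -1.3, 0.7]
finger_gap: 0.8
gripper_force: 0.0
```

Request:
servo_tool:
  hand: [1, 1, 1, 1, 1, 1, 1, 1]
  slide:
    - [0, 0, -10]
    - [-20, -45, 0]
    - [-45, -45, 0]
    - [-45, -45, 0]
    - [-50, 0, 0]
    - [-25, 0, 0]
    - [0, 0, 0]
    - [0, 0, 0]
  rotation:
    - [0, 0, 5]
    - [0, 0, 4.7]
    - [0, 0, 0]
    - [0, 0, 0]
    - [0, 0, 0]
    - [0, 0, 0]
    - [0, 0, 0]
    - [0, 0, 0]

```text
clock: 31.12
tool_pos: [0.4552, -0.1175, 0.1073]
tool_rot: [-2.364, -2.069, -0.0]
ft_force: [0.4, 0.7, 0.4]
finger_gap: 0.999
gripper_force: 0.0
```

```bash
python3 -c "
from h import *
views('e',tp=(160,230,168,328));moved('e'); x,y,a=PK['D']; go(x,y,.011,a)"
```

```text
scene {'A': 36.6, 'B': 35.9, 'C': 28.2, 'D': 40.9, 'P': 2.6}
top {'A': 29.9, 'B': 28.4, 'C': 52.8, 'D': 36.9, 'P': 7.1}
turn [-0.  -0.   0.1] slide in present tool [-59.  -15.2  96.3] in turned tool [-59.  -15.1  96.3] q6 -0.17
```

Request:
servo_tool:
  hand: [1, 1, 1, 1, 1, 1, 1, 1]
  slide:
    - [-30, -7.6, 0]
    - [-29, -7.5, 0]
    - [0, 0, 0]
    - [0, 0, 30]
    - [0, 0, 30]
    - [0, 0, 25]
    - [0, 0, 11]
    - [0, 0, 0]
  rotation:
    - [0, 0, 0]
    - [0, 0, 0]
    - [0, 0, 0]
    - [0, 0, 0]
    - [0, 0, 0]
    - [0, 0, 0]
    - [0, 0, 0]
    - [0, 0, 0]

```text
clock: 32.22
tool_pos: [0.4323, -0.1737, 0.0111]
tool_rot: [-2.363, -2.069, 0.001]
ft_force: [-0.1, 0.4, 0.2]
finger_gap: 0.998
gripper_force: 0.0
```

Request:
servo_tool:
  hand: [0.3, -1, -1, -1, -1, -1, -1, -1, -1]
  slide:
    - [0, 0, 0]
    - [0, 0, 0]
    - [0, 0, 0]
    - [0, 0, 0]
    - [0, 0, -20]
    - [0, 0, -30]
    - [0, 0, -20]
    - [0, 0, 0]
    - [0, 0, 0]
  rotation:
    - [0, 0, 0]
    - [0, 0, 0]
    - [0, 0, 0]
    - [0, 0, 0]
    - [0, 0, 0]
    - [0, 0, 0]
    - [0, 0, 0]
    - [0, 0, 0]
    - [0, 0, 0]
  force: 45

```text
clock: 33.35
tool_pos: [0.4318, -0.1741, 0.0806]
tool_rot: [-2.364, -2.068, 0.001]
ft_force: [-1.3, 0.1, -3.3]
finger_gap: 0.631
gripper_force: 45.0
```

```bash
python3 -c "
from h import *
p=fx(O,FY,-.005,-.053-.006); go(*p,.027,FY)"
```

```text
turn [-0.  -0.  -9.7] slide in present tool [194.1 150.   53.5] in turned tool [166.1 180.5  53.6] q6 -0.3
```

Request:
servo_tool:
  hand: [-1, -1, -1, -1, -1, -1, -1, -1, -1]
  slide:
    - [0, 0, 0]
    - [33, 36, 0]
    - [33, 36, 0]
    - [33, 36, 0]
    - [33, 36, 0]
    - [34, 36.5, 0]
    - [0, 0, 27]
    - [0, 0, 26]
    - [0, 0, 0]
  rotation:
    - [0, 0, -9.7]
    - [0, 0, 0]
    - [0, 0, 0]
    - [0, 0, 0]
    - [0, 0, 0]
    - [0, 0, 0]
    - [0, 0, 0]
    - [0, 0, 0]
    - [0, 0, 0]

```text
clock: 34.48
tool_pos: [0.6051, -0.0018, 0.0257]
tool_rot: [-2.179, -2.259, 0.004]
ft_force: [-0.3, 0.1, -4.4]
finger_gap: 0.633
gripper_force: 45.0
```

```bash
python3 -c "
from h import *
p=fx(O,FY,-.001,-.053); go(*p,.0235,FY)"
```

```text
turn [-0.2 -0.   0. ] slide in present tool [6.1 5.2 2.1] in turned tool [6.1 5.2 2.2] q6 -0.08
```

Request:
servo_tool:
  hand: [-1, 0.4, 0.4, 0.4, -1, -1, -1]
  slide:
    - [0, 0, 2.3]
    - [0, 0, 0]
    - [0, 0, 0]
    - [0, 0, -0.7]
    - [0, 0, 0]
    - [0, 0, 0]
    - [0, 0, 0]
  rotation:
    - [0, 0, 0]
    - [0, 0, 0]
    - [0, 0, 0]
    - [0, 0, 0]
    - [0, 0, 0]
    - [0, 0, 0]
    - [0, 0, 0]
  force: 20

```text
clock: 35.35
tool_pos: [0.6068, -0.002, 0.0271]
tool_rot: [2.181, 2.261, 0.0]
ft_force: [-1.9, -0.4, 6.3]
finger_gap: 0.634
gripper_force: 20.0
```

Request:
servo_tool:
  hand: [-1, -1, -1, -1, -1, -1, -1]
  slide:
    - [0, 2, 0]
    - [0, 1.5, 0]
    - [3, 0, 0]
    - [2, 0, 0]
    - [1.5, 0, 0]
    - [1.3, 0, 0]
    - [0, 0, 0]
  rotation:
    - [0, 0, 0]
    - [0, 0, 0]
    - [0, 0, 0]
    - [0, 0, 0]
    - [0, 0, 0]
    - [0, 0, 0]
    - [0, 0, 0]

```text
clock: 36.22
tool_pos: [0.61, 0.0046, 0.0271]
tool_rot: [2.18, 2.261, -0.002]
ft_force: [-2.2, -15.8, 6.7]
finger_gap: 0.632
gripper_force: 20.0
```

Request:
servo_tool:
  hand: [-1, -1, -1, -1, -1]
  slide:
    - [0, 1.5, 0]
    - [0, 1, 0]
    - [0, 0.5, 0]
    - [0, 0, 0]
    - [0, 0, 0]
  rotation:
    - [0, 0, 0]
    - [0, 0, 0]
    - [0, 0, 0]
    - [0, 0, 0]
    - [0, 0, 0]

```text
clock: 36.85
tool_pos: [0.61, 0.0048, 0.0268]
tool_rot: [-2.177, -2.26, 0.009]
ft_force: [-19.4, -15.6, 24.1]
finger_gap: 0.632
gripper_force: 19.9
```

Request:
servo_tool:
  hand: [-1, 0.6, 0.6, 0.6, 0.6, 0.6]
  slide:
    - [0, -3, -0.5]
    - [0, 0, 0]
    - [0, 0, 0]
    - [0, 0, 0]
    - [0, 0, -30]
    - [0, 0, -40]
  rotation:
    - [0, 0, 0]
    - [0, 0, 0]
    - [0, 0, 0]
    - [0, 0, 0]
    - [0, 0, 0]
    - [0, 0, 0]

```text
clock: 37.6
tool_pos: [0.6092, 0.0062, 0.0972]
tool_rot: [-2.18, -2.26, 0.002]
ft_force: [-0.5, -0.1, 0.8]
finger_gap: 0.8
gripper_force: 0.0
```

```bash
python3 -c "
from h import *
x,y,a=PK['P']; go(x,y,.10,a)"
```

```text
turn [-0.1 -0.   6.6] slide in present tool [-375.1 -165.9   -2.5] in turned tool [-391.7 -121.7   -2.8] q6 -0.06
```

Request:
servo_tool:
  hand: [1, 1, 1, 1, 1, 1, 1, 1, 1, 1, 1]
  slide:
    - [0, 0, -10]
    - [-49, -15.2, 0]
    - [-49, -15.2, 0]
    - [-49, -15.2, 0]
    - [-49, -15.2, 0]
    - [-49, -15.2, 0]
    - [-49, -15.2, 0]
    - [-49, -15.2, 0]
    - [-48.7, -15.3, 0]
    - [0, 0, 0]
    - [0, 0, 0]
  rotation:
    - [0, 0, 6.6]
    - [0, 0, 0]
    - [0, 0, 0]
    - [0, 0, 0]
    - [0, 0, 0]
    - [0, 0, 0]
    - [0, 0, 0]
    - [0, 0, 0]
    - [0, 0, 0]
    - [0, 0, 0]
    - [0, 0, 0]

```text
clock: 38.98
tool_pos: [0.4576, -0.3745, 0.1071]
tool_rot: [-2.308, -2.131, -0.0]
ft_force: [-0.9, -0.7, -0.5]
finger_gap: 0.998
gripper_force: 0.0
```

```bash
python3 -c "
from h import *
views('f',sc=(170,280,180,340),tp=(160,262,232,392)); x,y,a=PK['P']; go(x,y,.0105,a)
a=cv2.imread('pics/f_top_raw.png')[155:240,168:328]; cv2.imwrite('pics/f.png',cv2.resize(a,None,fx=5,fy=5,interpolation=cv2.INTER_CUBIC))"
```

```text
turn [-0.  -0.   0.1] slide in present tool [-0.9 -0.9 96.7] in turned tool [-0.9 -0.9 96.7] q6 -0.65
```

View pics/f.png

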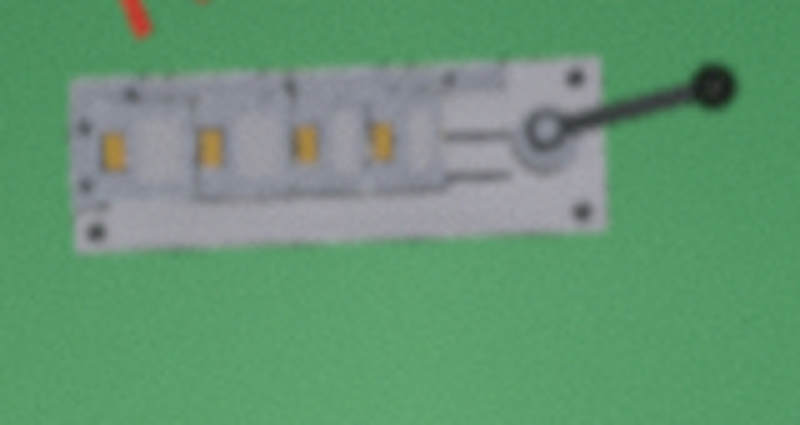

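```bash
cat >> h.py <<'E'
def edges(tag,ys=dict(A=97,B=41,C=-9,D=-53),z=.04,cam='top',o=O,yaw=FY):
    im=cv2.GaussianBlur(cv2.imread(f'pics/{tag}_{cam}_raw.png'),(0,0),.7).astype(np.float32).sum(2)
    xs=np.arange(-45,-15,.25)
    for k,y0 in ys.items():
        pr=np.zeros(len(xs))
        for y in np.arange(y0-16,y0+16.1,2):
            uv=np.float32([w2p((*fx(o,yaw,x/1000,y/1000),z),cam) for x in xs])
            pr+=cv2.remap(im,uv[:,:1],uv[:,1:],cv2.INTER_LINEAR).ravel()/17
        i=pr.argmin(); g=np.gradient(pr); print(k,'dark min at x',xs[i],'steepest',xs[np.abs(g).argmax()],np.round(pr[::8],0))
E
python3 -c "
from h import *
edges('f')"
```

```text
A dark min at x -20.5 steepest -27.0 [483. 482. 481. 481. 481. 480. 478. 474. 468. 457. 447. 440. 437. 439.
 444.]Traceback (most recent call last):
  File "<string>", line 3, in <module>
    edges('f')
    ~~~~~^^^^^
  File "h.py", line 45, in edges
    uv=np.float32([w2p((*fx(o,yaw,x/1000,y/1000),z),cam) for x in xs])
                   ~~~^^^^^^^^^^^^^^^^^^^^^^^^^^^^^^^^^^
  File "h.py", line 9, in w2p
    i=camera_info(cam); f=192/np.tan(np.radians(i["vertical_fov"]/2)); T=i["cam_to_world"]
ValueError: time passes only in moves, steps and waits
```

Request:
servo_tool:
  hand: [1, 1, 1, 1, 1, 1]
  slide:
    - [-0.9, -0.9, 0]
    - [0, 0, 30]
    - [0, 0, 30]
    - [0, 0, 25]
    - [0, 0, 11]
    - [0, 0, 0]
  rotation:
    - [0, 0, 0]
    - [0, 0, 0]
    - [0, 0, 0]
    - [0, 0, 0]
    - [0, 0, 0]
    - [0, 0, 0]

```text
clock: 39.83
tool_pos: [0.4567, -0.3753, 0.011]
tool_rot: [-2.306, -2.132, 0.0]
ft_force: [0.2, -0.2, -0.1]
finger_gap: 0.996
gripper_force: 0.0
```

Request:
servo_tool:
  hand: [0.3, -1, -1, -1, -1, -1, -1, -1, -1, -1]
  slide:
    - [0, 0, 0]
    - [0, 0, 0]
    - [0, 0, 0]
    - [0, 0, 0]
    - [0, 0, 0]
    - [0, 0, -20]
    - [0, 0, -30]
    - [0, 0, -30]
    - [0, 0, 0]
    - [0, 0, 0]
  rotation:
    - [0, 0, 0]
    - [0, 0, 0]
    - [0, 0, 0]
    - [0, 0, 0]
    - [0, 0, 0]
    - [0, 0, 0]
    - [0, 0, 0]
    - [0, 0, 0]
    - [0, 0, 0]
    - [0, 0, 0]
  force: 35

```text
clock: 41.08
tool_pos: [0.4565, -0.3756, 0.0914]
tool_rot: [2.307, 2.132, 0.0]
ft_force: [-0.6, -0.5, -0.5]
finger_gap: 0.543
gripper_force: 35.0
```

```bash
python3 -c "
from h import *
p=fx(O,FY,-.005,-.096); go(*p,.027,FY)"
```

```text
turn [ 0.   0.  -6.6] slide in present tool [347.8 124.   64.4] in turned tool [331.3 163.1  64.4] q6 -0.65
```

```bash
sed -i '1a import functools' h.py; sed -i '/^from scipy/a camera_info=functools.lru_cache(camera_info)' h.py; python3 -c "
from h import *
edges('f')"
```

```text
A dark min at x -20.5 steepest -27.0 [483. 482. 481. 481. 481. 480. 478. 474. 468. 457. 447. 440. 437. 439.
 444.]
B dark min at x -28.0 steepest -32.25 [484. 483. 482. 481. 478. 468. 451. 433. 421. 419. 424. 430. 435. 440.
 445.]
C dark min at x -27.5 steepest -32.25 [483. 485. 487. 488. 485. 473. 454. 427. 409. 401. 408. 419. 428. 433.
 437.]
D dark min at x -27.0 steepest -32.0 [479. 481. 483. 484. 480. 470. 451. 426. 407. 400. 408. 417. 425. 431.
 435.]
```

Request:
servo_tool:
  hand: [-1, -1, -1, -1, -1, -1, -1, -1, -1]
  slide:
    - [0, 0, 0]
    - [47.3, 23.3, 0]
    - [47.3, 23.3, 0]
    - [47.3, 23.3, 0]
    - [47.3, 23.3, 0]
    - [47.3, 23.3, 0]
    - [47.3, 23.3, 0]
    - [47.5, 23.3, 0]
    - [0, 0, 0]
  rotation:
    - [0, 0, -6.6]
    - [0, 0, 0]
    - [0, 0, 0]
    - [0, 0, 0]
    - [0, 0, 0]
    - [0, 0, 0]
    - [0, 0, 0]
    - [0, 0, 0]
    - [0, 0, 0]

```text
clock: 42.2
tool_pos: [0.6081, -0.0359, 0.0903]
tool_rot: [-2.176, -2.264, 0.001]
ft_force: [-1.1, -0.5, -0.4]
finger_gap: 0.543
gripper_force: 35.0
```

```bash
python3 -c "
from h import *
p=fx(O,FY,-.005,-.095); go(*p,.055,FY)"
```

```text
turn [-0.1 -0.   0.2] slide in present tool [-1.7 -0.6 35.3] in turned tool [-1.7 -0.6 35.3] q6 -0.14
```

```bash
python3 -c "
import cv2
a=cv2.imread('pics/f_scene_raw.png')[185:255,230:345]; cv2.imwrite('pics/g.png',cv2.resize(a,None,fx=6.9,fy=6.9,interpolation=cv2.INTER_CUBIC))"
```

```text
(no output)
```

View pics/g.png

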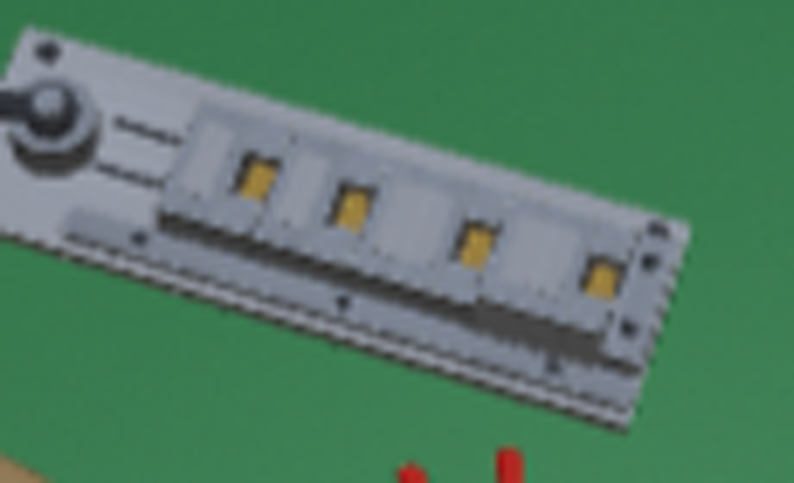

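Lock A is tilted: its back edge rides on the fence, and it shows a taller dark back face at (550,330) than its neighbours. I'll set the packer down first, then redo A.

Request:
servo_tool:
  hand: [-1, -1, -1, -1, -1, -1, -1, -1]
  slide:
    - [-1.7, -0.6, 15]
    - [0, 0, 20]
    - [0, 0, 5]
    - [0, 0, 5]
    - [0, 0, 5]
    - [0, 0, 5]
    - [0, 0, 0]
    - [0, 0, 0]
  rotation:
    - [0, 0, 0.2]
    - [0, 0, 0]
    - [0, 0, 0]
    - [0, 0, 0]
    - [0, 0, 0]
    - [0, 0, 0]
    - [0, 0, 0]
    - [0, 0, 0]

```text
clock: 43.2
tool_pos: [0.6084, -0.0406, 0.0375]
tool_rot: [2.185, 2.255, 0.003]
ft_force: [-3.0, 7.2, 19.2]
finger_gap: 0.55
gripper_force: 35.0
```

Request:
servo_tool:
  hand: [-1, -1, -1, -1, -1, -1]
  slide:
    - [0, 0, -15]
    - [2.5, 0, 0]
    - [0, 0, 0]
    - [0, 0, 0]
    - [0, 0, 0]
    - [0, 0, 0]
  rotation:
    - [0, 0, 0]
    - [0, 0, 0]
    - [0, 0, 0]
    - [0, 0, 0]
    - [0, 0, 0]
    - [0, 0, 0]

```text
clock: 43.95
tool_pos: [0.607, -0.038, 0.0511]
tool_rot: [-2.185, -2.257, 0.0]
ft_force: [-0.1, 0.2, -0.2]
finger_gap: 0.545
gripper_force: 35.0
```

```bash
python3 -c "
from h import *
p=fx(O,FY,-.005,-.095); go(*p,.025,FY);print(observe()['tool_pos'],observe()['ft_force'],observe()['finger_gap'])"
```

```text
turn [-0.  -0.  -0.2] slide in present tool [ 0.3  0.6 26.1] in turned tool [ 0.3  0.5 26.1] q6 -0.13
[ 0.6069898  -0.03796946  0.0510608 ] [-0.1463846   0.22361392 -0.15570777] 0.5448213352209341
```

Request:
servo_tool:
  hand: [-1, -1, -1, -1, -1, -1]
  slide:
    - [0.3, 0.5, 6]
    - [0, 0, 6]
    - [0, 0, 5]
    - [0, 0, 5]
    - [0, 0, 0]
    - [0, 0, 0]
  rotation:
    - [0, 0, -0.2]
    - [0, 0, 0]
    - [0, 0, 0]
    - [0, 0, 0]
    - [0, 0, 0]
    - [0, 0, 0]

```text
clock: 44.7
tool_pos: [0.6073, -0.0375, 0.0291]
tool_rot: [-2.181, -2.261, 0.0]
ft_force: [-0.4, 4.8, -2.1]
finger_gap: 0.542
gripper_force: 35.0
```

Request:
servo_tool:
  hand: [-1, -1, -1, -1, -1, -1]
  slide:
    - [1, 0, 0]
    - [0, 0, 2]
    - [0, 0, 2]
    - [0, 0, 1]
    - [0, 0, 0]
    - [0, 0, 0]
  rotation:
    - [0, 0, 0]
    - [0, 0, 0]
    - [0, 0, 0]
    - [0, 0, 0]
    - [0, 0, 0]
    - [0, 0, 0]

```text
clock: 45.45
tool_pos: [0.6087, -0.0377, 0.0255]
tool_rot: [2.179, 2.26, 0.001]
ft_force: [-2.1, -9.3, 12.1]
finger_gap: 0.544
gripper_force: 35.0
```

Request:
servo_tool:
  hand: [-1, 0.1, 0.1, -1, -1, -1]
  slide:
    - [-0.7, 0, 0]
    - [0, 0, 0]
    - [0, 0, -1]
    - [0, 0, 0]
    - [0, 0, 0]
    - [0, 0, 0]
  rotation:
    - [0, 0, 0]
    - [0, 0, 0]
    - [0, 0, 0]
    - [0, 0, 0]
    - [0, 0, 0]
    - [0, 0, 0]
  force: 10

```text
clock: 46.2
tool_pos: [0.6084, -0.0376, 0.0257]
tool_rot: [2.18, 2.26, 0.001]
ft_force: [5.0, -3.3, 0.7]
finger_gap: 0.548
gripper_force: 10.0
```

Request:
servo_tool:
  hand: [-1, -1, -1, -1, -1, -1]
  slide:
    - [0, 2, 0]
    - [0, 2, 0]
    - [0, 2, 0]
    - [0, 2, 0]
    - [0, 0, 0]
    - [0, 0, 0]
  rotation:
    - [0, 0, 0]
    - [0, 0, 0]
    - [0, 0, 0]
    - [0, 0, 0]
    - [0, 0, 0]
    - [0, 0, 0]

```text
clock: 46.95
tool_pos: [0.6139, -0.0373, 0.0246]
tool_rot: [-2.179, -2.26, 0.004]
ft_force: [-4.5, -5.4, -0.0]
finger_gap: 0.548
gripper_force: 10.0
```

Request:
servo_tool:
  hand: [-1, -1, -1, -1, -1]
  slide:
    - [0, 1, 0]
    - [0, 1, 0]
    - [0, 1, 0]
    - [0, 0, 0]
    - [0, 0, 0]
  rotation:
    - [0, 0, 0]
    - [0, 0, 0]
    - [0, 0, 0]
    - [0, 0, 0]
    - [0, 0, 0]

```text
clock: 47.58
tool_pos: [0.6157, -0.0372, 0.0243]
tool_rot: [-2.177, -2.259, 0.007]
ft_force: [-11.4, -7.0, 5.4]
finger_gap: 0.549
gripper_force: 10.0
```

Request:
servo_tool:
  hand: [-1, 0.5, 0.5, 0.5, 0.5, 0.8]
  slide:
    - [0, -2.5, 0]
    - [0, 0, 0]
    - [0, 0, 0]
    - [0, 0, 0]
    - [0, 0, -30]
    - [0, 0, -40]
  rotation:
    - [0, 0, 0]
    - [0, 0, 0]
    - [0, 0, 0]
    - [0, 0, 0]
    - [0, 0, 0]
    - [0, 0, 0]

```text
clock: 48.32
tool_pos: [0.6154, -0.0369, 0.0953]
tool_rot: [-2.18, -2.26, 0.002]
ft_force: [0.4, 0.2, 0.3]
finger_gap: 0.827
gripper_force: 0.0
```

Request:
servo_tool:
  hand: [0.8, 0.8, 0.8, 0.8, 0.8, 0.8, 0.8, 0.8]
  slide:
    - [48, 0, 0]
    - [48, 0, 0]
    - [48, 0, 0]
    - [48, 0, 0]
    - [0, 0, 0]
    - [0, 0, 0]
    - [0, 0, 0]
    - [0, 0, 0]
  rotation:
    - [0, 0, 0]
    - [0, 0, 0]
    - [0, 0, 0]
    - [0, 0, 0]
    - [0, 0, 0]
    - [0, 0, 0]
    - [0, 0, 0]
    - [0, 0, 0]

```text
clock: 49.32
tool_pos: [0.6092, 0.154, 0.0952]
tool_rot: [-2.182, -2.26, 0.0]
ft_force: [-0.0, 0.7, 0.4]
finger_gap: 0.899
gripper_force: 0.0
```

```bash
python3 -c "
from h import *
p=fx(O,FY,.003,.097); go(*p,.029,FY)"
```

```text
turn [-0.   0.  -0.1] slide in present tool [ 0.6 -0.6 66.2] in turned tool [ 0.6 -0.6 66.2] q6 0.18
```

Request:
servo_tool:
  hand: [0.8, 0.8, 0.8, 0.3, -1, -1, -1, -1, -1, -1, -1]
  slide:
    - [0.6, -0.6, 30]
    - [0, 0, 26]
    - [0, 0, 11]
    - [0, 0, 0]
    - [0, 0, 0]
    - [0, 0, 0]
    - [0, 0, 0]
    - [0, 0, -5]
    - [0, -6, 0]
    - [0, -6, 0]
    - [0, 0, 0]
  rotation:
    - [0, 0, 0]
    - [0, 0, 0]
    - [0, 0, 0]
    - [0, 0, 0]
    - [0, 0, 0]
    - [0, 0, 0]
    - [0, 0, 0]
    - [0, 0, 0]
    - [0, 0, 0]
    - [0, 0, 0]
    - [0, 0, 0]
  force: 35

```text
clock: 50.7
tool_pos: [0.5955, 0.1549, 0.0331]
tool_rot: [-2.18, -2.261, 0.002]
ft_force: [-0.6, -1.8, -4.7]
finger_gap: 0.648
gripper_force: 34.2
```

Request:
servo_tool:
  hand: [-1, -1, -1, 0.4, 0.4, 0.4, 0.4, -1, -1, -1]
  slide:
    - [0, 0, 3]
    - [0, 0, 2]
    - [0, 0, 0]
    - [0, 0, 0]
    - [0, 0, 0]
    - [0, 0, 1]
    - [0, 0, 0]
    - [0, 0, 0]
    - [0, 0, 0]
    - [0, 0, 0]
  rotation:
    - [0, 0, 0]
    - [0, 0, 0]
    - [0, 0, 0]
    - [0, 0, 0]
    - [0, 0, 0]
    - [0, 0, 0]
    - [0, 0, 0]
    - [0, 0, 0]
    - [0, 0, 0]
    - [0, 0, 0]
  force: 20

```text
clock: 51.95
tool_pos: [0.597, 0.1551, 0.0274]
tool_rot: [2.181, 2.261, 0.001]
ft_force: [5.2, -0.0, -1.5]
finger_gap: 0.638
gripper_force: 20.0
```

Request:
servo_tool:
  hand: [-1, -1, -1, -1, -1, -1, -1, -1]
  slide:
    - [0, 3, 0]
    - [0, 3, 0]
    - [1, 1, 0]
    - [1, 0, 0]
    - [0.5, 1, 0]
    - [0, 1, 0]
    - [0, 1, 0]
    - [0, 0, 0]
  rotation:
    - [0, 0, 0]
    - [0, 0, 0]
    - [0, 0, 0]
    - [0, 0, 0]
    - [0, 0, 0]
    - [0, 0, 0]
    - [0, 0, 0]
    - [0, 0, 0]

```text
clock: 52.95
tool_pos: [0.6017, 0.1561, 0.0266]
tool_rot: [-2.176, -2.258, 0.016]
ft_force: [-23.3, -14.2, 26.2]
finger_gap: 0.638
gripper_force: 19.9
```

Request:
servo_tool:
  hand: [-1, -1, -1, -1, -1, -1, -1]
  slide:
    - [-1, -4, 0]
    - [-0.7, 0, 0]
    - [0, 0, 0]
    - [0, 2, 0]
    - [0, 2, 0]
    - [0, 2, 0]
    - [0, 0, 0]
  rotation:
    - [0, 0, 0]
    - [0, 0, 0]
    - [0, 0, 0]
    - [0, 0, 0]
    - [0, 0, 0]
    - [0, 0, 0]
    - [0, 0, 0]

```text
clock: 53.82
tool_pos: [0.6047, 0.156, 0.0267]
tool_rot: [-2.177, -2.257, 0.011]
ft_force: [-20.8, 0.7, 18.9]
finger_gap: 0.634
gripper_force: 19.9
```

Request:
servo_tool:
  hand: [-1, -1, -1, -1, 0.6, 0.6, 0.6, 0.6, 0.6]
  slide:
    - [0, -3, 0]
    - [1, 0, 0]
    - [1, 0, 0]
    - [-0.5, 0, 0]
    - [0, 0, 0]
    - [0, 0, 0]
    - [0, 0, 0]
    - [0, 0, -30]
    - [0, 0, -40]
  rotation:
    - [0, 0, 0]
    - [0, 0, 0]
    - [0, 0, 0]
    - [0, 0, 0]
    - [0, 0, 0]
    - [0, 0, 0]
    - [0, 0, 0]
    - [0, 0, 0]
    - [0, 0, 0]

```text
clock: 54.95
tool_pos: [0.6048, 0.1577, 0.0972]
tool_rot: [-2.18, -2.261, 0.002]
ft_force: [-0.5, 0.0, -0.3]
finger_gap: 0.805
gripper_force: 0.0
```

Request:
servo_tool:
  hand: [0.3, 0.3, 0.3, 0.3, 0.3, 0.3, 0.3, 0.3]
  slide:
    - [0, -55, 0]
    - [0, -55, 0]
    - [0, -55, 0]
    - [0, 0, 0]
    - [0, 0, 0]
    - [0, 0, 0]
    - [0, 0, 0]
    - [0, 0, 0]
  rotation:
    - [0, 0, 0]
    - [0, 0, 0]
    - [0, 0, 0]
    - [0, 0, 0]
    - [0, 0, 0]
    - [0, 0, 0]
    - [0, 0, 0]
    - [0, 0, 0]

```text
clock: 55.95
tool_pos: [0.4408, 0.1516, 0.0971]
tool_rot: [-2.181, -2.261, 0.0]
ft_force: [0.3, 1.4, -1.3]
finger_gap: 0.651
gripper_force: 0.0
```

```bash
python3 -c "
from h import *
views('i'); edges('i'); print(observe()['tool_pos'])
a=cv2.imread('pics/i_top_raw.png')[160:208,168:328]; b=cv2.imread('pics/i_scene_raw.png')[185:257,215:375]
cv2.imwrite('pics/i.png',cv2.resize(np.vstack([a,b]),None,fx=5,fy=5,interpolation=cv2.INTER_CUBIC))"
```

```text
A dark min at x -26.5 steepest -31.25 [486. 485. 484. 483. 481. 473. 456. 435. 415. 407. 411. 422. 431. 440.
 446.]
B dark min at x -27.75 steepest -32.25 [488. 488. 487. 486. 482. 471. 454. 435. 421. 418. 423. 430. 436. 441.
 447.]
C dark min at x -27.25 steepest -32.25 [487. 490. 492. 492. 490. 480. 463. 438. 420. 411. 417. 425. 433. 438.
 442.]
D dark min at x -26.75 steepest -31.0 [484. 486. 489. 490. 488. 480. 463. 438. 416. 405. 410. 420. 430. 436.
 441.]
[0.44068619 0.15164423 0.09717134]
```

View pics/i.png

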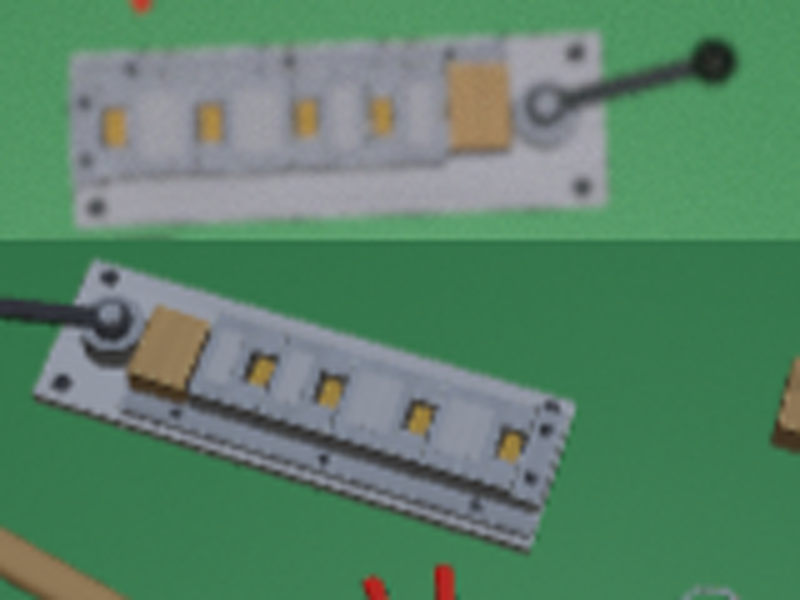

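Everything now lies flat and in line: the four bolts are at v≈120 and the packer is at (480,107). I'll nudge the row from the front with shut fingers for good fence contact.

```bash
python3 -c "
from h import *
p=fx(O,FY,-.052,.097); go(*p,.021,FY)"
```

```text
turn [-0.  0. -0.] slide in present tool [ -3.1 112.9  76.2] in turned tool [ -3.1 112.9  76.2] q6 0.25
```

Request:
servo_tool:
  hand: [-1, -1, -1, -1, -1, -1, -1, -1, -1]
  slide:
    - [0, 50, 0]
    - [0, 50, 0]
    - [0, 8, 0]
    - [0, 0, 38]
    - [0, 0, 38]
    - [0, 0, 0]
    - [0, 0, 0]
    - [0, 0, 0]
    - [0, 0, 0]
  rotation:
    - [0, 0, 0]
    - [0, 0, 0]
    - [0, 0, 0]
    - [0, 0, 0]
    - [0, 0, 0]
    - [0, 0, 0]
    - [0, 0, 0]
    - [0, 0, 0]
    - [0, 0, 0]

```text
clock: 57.18
tool_pos: [0.5491, 0.1557, 0.0224]
tool_rot: [2.18, 2.261, 0.002]
ft_force: [-0.0, -0.1, -0.4]
finger_gap: 0.006
gripper_force: 0.0
```

```bash
python3 -c "
from h import *
p=fx(O,FY,-.0435,.097); go(*p,.021,FY)"
```

```text
turn [ 0.1 -0.   0. ] slide in present tool [-3.3 13.   1.4] in turned tool [-3.3 13.   1.4] q6 0.2
```

Request:
servo_tool:
  hand: [-1, -1, -1, -1, -1, -1, -1]
  slide:
    - [-3, 9, 0]
    - [0, 2, 0]
    - [0, 2, 0]
    - [0, 1, 0]
    - [0, 1, 0]
    - [0, 0, 0]
    - [0, 0, 0]
  rotation:
    - [0, 0, 0]
    - [0, 0, 0]
    - [0, 0, 0]
    - [0, 0, 0]
    - [0, 0, 0]
    - [0, 0, 0]
    - [0, 0, 0]

```text
clock: 58.05
tool_pos: [0.5635, 0.1531, 0.0212]
tool_rot: [-2.181, -2.261, 0.0]
ft_force: [-0.9, -0.0, 0.7]
finger_gap: 0.004
gripper_force: 0.0
```

Request:
servo_tool:
  hand: [-1, -1, -1, -1, -1, -1, -1]
  slide:
    - [0, 1, 0]
    - [0, 1, 0]
    - [0, 1, 0]
    - [0, 1, 0]
    - [0, 1, 0]
    - [0, 0, 0]
    - [0, 0, 0]
  rotation:
    - [0, 0, 0]
    - [0, 0, 0]
    - [0, 0, 0]
    - [0, 0, 0]
    - [0, 0, 0]
    - [0, 0, 0]
    - [0, 0, 0]

```text
clock: 58.92
tool_pos: [0.5654, 0.1531, 0.0208]
tool_rot: [-2.178, -2.258, 0.008]
ft_force: [-19.2, 1.4, 16.7]
finger_gap: 0.004
gripper_force: 10.5
```

Request:
servo_tool:
  hand: [-1, -1, -1, -1, -1, -1, -1, -1, -1, -1]
  slide:
    - [0, -8, 0]
    - [-28, 0, 0]
    - [-28, 0, 0]
    - [0, 0, 0]
    - [0, 3, 0]
    - [0, 2, 0]
    - [0, 2, 0]
    - [0, 1, 0]
    - [0, 0, 0]
    - [0, 0, 0]
  rotation:
    - [0, 0, 0]
    - [0, 0, 0]
    - [0, 0, 0]
    - [0, 0, 0]
    - [0, 0, 0]
    - [0, 0, 0]
    - [0, 0, 0]
    - [0, 0, 0]
    - [0, 0, 0]
    - [0, 0, 0]

```text
clock: 60.18
tool_pos: [0.5673, 0.0978, 0.0207]
tool_rot: [-2.177, -2.259, 0.008]
ft_force: [-19.3, -0.6, 17.1]
finger_gap: 0.004
gripper_force: 10.5
```

Request:
servo_tool:
  hand: [-1, -1, -1, -1, -1, -1, -1, -1, -1, -1]
  slide:
    - [0, -8, 0]
    - [-25, 0, 0]
    - [-25, 0, 0]
    - [0, 0, 0]
    - [0, 3, 0]
    - [0, 2, 0]
    - [0, 2, 0]
    - [0, 1, 0]
    - [0, 0, 0]
    - [0, 0, 0]
  rotation:
    - [0, 0, 0]
    - [0, 0, 0]
    - [0, 0, 0]
    - [0, 0, 0]
    - [0, 0, 0]
    - [0, 0, 0]
    - [0, 0, 0]
    - [0, 0, 0]
    - [0, 0, 0]
    - [0, 0, 0]

```text
clock: 61.42
tool_pos: [0.5691, 0.048, 0.0207]
tool_rot: [-2.177, -2.258, 0.008]
ft_force: [-19.1, -0.9, 16.6]
finger_gap: 0.002
gripper_force: 10.4
```

Request:
servo_tool:
  hand: [-1, -1, -1, -1, -1, -1, -1, -1, -1, -1]
  slide:
    - [0, -8, 0]
    - [-22, 0, 0]
    - [-22, 0, 0]
    - [0, 0, 0]
    - [0, 3, 0]
    - [0, 2, 0]
    - [0, 2, 0]
    - [0, 1, 0]
    - [0, 0, 0]
    - [0, 0, 0]
  rotation:
    - [0, 0, 0]
    - [0, 0, 0]
    - [0, 0, 0]
    - [0, 0, 0]
    - [0, 0, 0]
    - [0, 0, 0]
    - [0, 0, 0]
    - [0, 0, 0]
    - [0, 0, 0]
    - [0, 0, 0]

```text
clock: 62.68
tool_pos: [0.5706, 0.004, 0.0207]
tool_rot: [-2.176, -2.258, 0.008]
ft_force: [-19.8, -1.1, 17.9]
finger_gap: 0.007
gripper_force: 10.8
```

```bash
python3 -c "
from h import *
c,s=np.cos(FY),np.sin(FY)
for p in [(.5654,.1531),tuple(observe()['tool_pos'][:2])]:
    d=np.array(p)-O; print(c*d[0]+s*d[1],-s*d[0]+c*d[1])"
```

```text
-0.04023082879559875 0.09711091810100048
-0.040391921798489654 -0.05205862018127916
```

Request:
servo_tool:
  hand: [-1, -1, -1, -1, -1, -1, -1, -1, -1, -1, -1]
  slide:
    - [0, -8, 0]
    - [-21, 0, 0]
    - [-21, 0, 0]
    - [0, 0, 0]
    - [0, 5, 0]
    - [0, 4, 0]
    - [0, 2, 0]
    - [0, 2, 0]
    - [0, 1, 0]
    - [0, 0, 0]
    - [0, 0, 0]
  rotation:
    - [0, 0, 0]
    - [0, 0, 0]
    - [0, 0, 0]
    - [0, 0, 0]
    - [0, 0, 0]
    - [0, 0, 0]
    - [0, 0, 0]
    - [0, 0, 0]
    - [0, 0, 0]
    - [0, 0, 0]
    - [0, 0, 0]

```text
clock: 64.05
tool_pos: [0.58, -0.0382, 0.021]
tool_rot: [-2.179, -2.26, 0.003]
ft_force: [-8.0, -0.5, 6.3]
finger_gap: 0.01
gripper_force: 4.3
```

The whole row lines up against the fence, with nudge contacts at −40.2 to −40.4 mm. Now the cam lever.

Request:
servo_tool:
  hand: [-1, -1, -1, -1, -1]
  slide:
    - [0, -15, 0]
    - [0, 0, -50]
    - [0, 0, -40]
    - [0, 0, 0]
    - [0, 0, 0]
  rotation:
    - [0, 0, 0]
    - [0, 0, 0]
    - [0, 0, 0]
    - [0, 0, 0]
    - [0, 0, 0]

```text
clock: 64.68
tool_pos: [0.5657, -0.0388, 0.1106]
tool_rot: [-2.181, -2.261, 0.0]
ft_force: [-0.2, -0.7, 0.2]
finger_gap: 0.002
gripper_force: 0.0
```

```bash
python3 -c "
from h import *
go(.6745,-.1625,.036,np.radians(14.5))"
```

```text
turn [ -0.   -0.  -12.4] slide in present tool [-127.5  104.3   74.6] in turned tool [-147.    74.4   74.6] q6 -0.15
```

Request:
servo_tool:
  hand: [-1, -1, -1, -1, -1, -1, -1, -1, -1, -1]
  slide:
    - [0, 0, 0]
    - [0, 0, 0]
    - [-49, 24.8, 0]
    - [-49, 24.8, 0]
    - [-49, 24.8, 0]
    - [0, 0, 0]
    - [0, 0, 35]
    - [0, 0, 39]
    - [0, 0, 0]
    - [0, 0, 0]
  rotation:
    - [0, 0, -6.2]
    - [0, 0, -6.2]
    - [0, 0, 0]
    - [0, 0, 0]
    - [0, 0, 0]
    - [0, 0, 0]
    - [0, 0, 0]
    - [0, 0, 0]
    - [0, 0, 0]
    - [0, 0, 0]

```text
clock: 65.92
tool_pos: [0.6752, -0.1623, 0.0378]
tool_rot: [-1.924, -2.484, 0.0]
ft_force: [0.4, 0.5, -0.8]
finger_gap: 0.005
gripper_force: 0.0
```

```bash
python3 -c "
from h import *
views('j'); print(observe()['tool_pos'])
k=np.array([.639,-.172]); t=np.array([-.968,-.25]); go(*(k-t*.0275),.036,np.radians(14.5))"
```

```text
[ 0.67599222 -0.16266012  0.03877868]
turn [ 0.1  0.1 -0. ] slide in present tool [  0.2 -10.7   2.8] in turned tool [  0.2 -10.7   2.8] q6 -0.52
```

Request:
servo_tool:
  hand: [-1, -1, -1, -1, -1, -1, -1]
  slide:
    - [0, -9, 2]
    - [-2.9, -14.2, 0]
    - [-2.9, -14.2, 0]
    - [-2.9, -14.2, 0]
    - [-2.9, -14.2, 0]
    - [0, 0, 0]
    - [0, 0, 0]
  rotation:
    - [0, 0, 0]
    - [0, 0, 8]
    - [0, 0, 8]
    - [0, 0, 8]
    - [0, 0, 8]
    - [0, 0, 0]
    - [0, 0, 0]

```text
clock: 66.9
tool_pos: [0.6114, -0.1789, 0.0356]
tool_rot: [2.531, 1.861, 0.001]
ft_force: [1.1, -0.5, -0.6]
finger_gap: 0.007
gripper_force: 0.0
```

```bash
cat >> h.py <<'E'
PV=np.array([.6145,-.0758])
def lev(deg):
    """print slide/turn to tool pose pushing knob at lever world angle deg"""
    a=np.radians(deg); er=np.array([np.cos(a),np.sin(a)]); et=np.array([np.sin(a),-np.cos(a)])
    s=observe(); d=s['tool_pos'][:2]-PV; r=np.hypot(*d); 
    Y=R.from_rotvec(s['tool_rot']).as_matrix()[:2,1]; ang=np.degrees(np.arctan2(Y[1],Y[0]))
    rr=d-(-Y)*0; # lever angle implied: knob=TCP-27*Y
    k=s['tool_pos'][:2]-.0275*Y-PV; print('knob rel',k.round(4),'len',np.hypot(*k).round(4),'ang',np.degrees(np.arctan2(k[1],k[0])).round(1),'tool y',ang.round(1))
    go(*(PV+.1*er-.0275*et),s['tool_pos'][2],a+np.pi/2)
E
python3 -c "
from h import *
lev(-115); print(observe()['ft_force'])"
```

```text
knob rel [-0.0294 -0.0949] len 0.0993 ang -107.2 tool y -17.4
turn [ 0.  -0.   7.6] slide in present tool [ -3.4 -13.8  -0. ] in turned tool [ -5.2 -13.2   0. ] q6 -0.02
[ 1.14055111 -0.45552471 -0.6100816 ]
```

Request:
servo_tool:
  hand: [-1, -1, -1, -1, -1, -1, -1]
  slide:
    - [-2.9, -14.2, 0]
    - [-2.9, -14.2, 0]
    - [-2.9, -14.2, 0]
    - [-2.9, -14.2, 0]
    - [-2.9, -14.2, 0]
    - [0, 0, 0]
    - [0, 0, 0]
  rotation:
    - [0, 0, 8]
    - [0, 0, 8]
    - [0, 0, 8]
    - [0, 0, 8]
    - [0, 0, 8]
    - [0, 0, 0]
    - [0, 0, 0]

```text
clock: 67.78
tool_pos: [0.5458, -0.1524, 0.0354]
tool_rot: [3.014, 0.885, 0.001]
ft_force: [0.0, -0.5, -0.2]
finger_gap: 0.001
gripper_force: 0.0
```

```bash
python3 -c "
from h import *
lev(-155); print(observe()['ft_force']); views('k',sc=(150,260,150,310))
cv2.imwrite('pics/k.png',np.vstack([cv2.imread('pics/k_scene.png')]))"
```

```text
knob rel [-0.0835 -0.0534] len 0.0992 ang -147.4 tool y -57.3
turn [ 0.  -0.   7.7] slide in present tool [ -3.6 -13.5  -0. ] in turned tool [ -5.4 -12.9   0. ] q6 0.69
[ 0.00687222 -0.49199139 -0.18988284]
```

View pics/k.png

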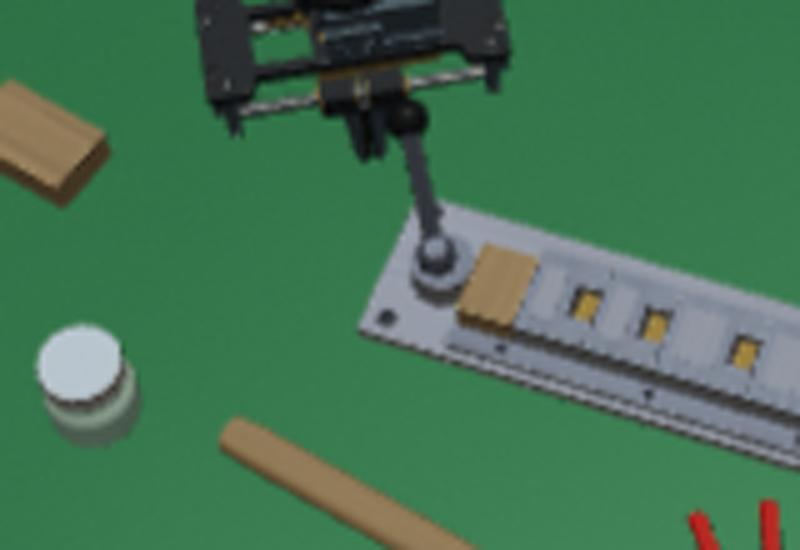

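The lever is swinging with the finger (knob at (405,118)). I'll carry on to the closed stop.

Request:
servo_tool:
  hand: [-1, -1, -1, -1, -1, -1]
  slide:
    - [-2.9, -14.2, 0]
    - [-2.9, -14.2, 0]
    - [-2.9, -14.2, 0]
    - [-1.5, -7, 0]
    - [0, 0, 0]
    - [0, 0, 0]
  rotation:
    - [0, 0, 8]
    - [0, 0, 8]
    - [0, 0, 8]
    - [0, 0, 4]
    - [0, 0, 0]
    - [0, 0, 0]

```text
clock: 68.62
tool_pos: [0.5174, -0.1107, 0.0352]
tool_rot: [-3.139, -0.126, 0.0]
ft_force: [-0.4, 0.5, 0.4]
finger_gap: 0.004
gripper_force: 0.0
```

```bash
python3 -c "
from h import *
lev(-183); print(observe()['ft_force'])"
```

```text
knob rel [-0.0993 -0.0075] len 0.0995 ang -175.7 tool y -85.4
turn [-0.   0.   7.6] slide in present tool [ -3.2 -13.    0. ] in turned tool [ -4.9 -12.4   0. ] q6 1.24
[-0.41664453  0.50930743  0.44759467]
```

Request:
servo_tool:
  hand: [-1, -1, -1, -1, -1, -1]
  slide:
    - [-1.3, -5, 0]
    - [-1.2, -5, 0]
    - [-0.7, -3, 0]
    - [0, -2, 0]
    - [0, 0, 0]
    - [0, 0, 0]
  rotation:
    - [0, 0, 3]
    - [0, 0, 3]
    - [0, 0, 1.6]
    - [0, 0, 0]
    - [0, 0, 0]
    - [0, 0, 0]

```text
clock: 69.38
tool_pos: [0.5136, -0.0957, 0.0352]
tool_rot: [-3.14, 0.085, 0.0]
ft_force: [-1.0, -2.7, 0.6]
finger_gap: 0.003
gripper_force: 1.6
```

```bash
python3 -c "
from h import *
lev(-183); print(observe()['ft_force'])"
```

```text
knob rel [-0.0994  0.0075] len 0.0997 ang 175.7 tool y -93.1
turn [-0.   0.  -0.1] slide in present tool [-0.3  2.3 -0. ] in turned tool [-0.3  2.3  0. ] q6 1.4
[-0.97776306 -2.69111144  0.62533912]
```

Request:
servo_tool:
  hand: [-1, -1, -1, -1, -1, -1]
  slide:
    - [0, -2, 0]
    - [0, -2, 0]
    - [0, -1, 0]
    - [0, 0, 0]
    - [0, 0, 0]
    - [0, 0, 0]
  rotation:
    - [0, 0, 1]
    - [0, 0, 1]
    - [0, 0, 0]
    - [0, 0, 0]
    - [0, 0, 0]
    - [0, 0, 0]

```text
clock: 70.12
tool_pos: [0.5133, -0.0938, 0.0352]
tool_rot: [3.135, -0.137, -0.002]
ft_force: [-12.5, -48.6, 2.4]
finger_gap: 0.002
gripper_force: 24.7
```

Request:
servo_tool:
  hand: [-1, -1, -1, -1, -1, -1, -1, -1, -1]
  slide:
    - [0, 5, 0]
    - [0, 15, 0]
    - [0, 20, 0]
    - [0, 0, -40]
    - [0, 40, -50]
    - [0, 55, 0]
    - [0, 55, 0]
    - [0, 0, 0]
    - [0, 0, 0]
  rotation:
    - [0, 0, 0]
    - [0, 0, 0]
    - [0, 0, 0]
    - [0, 0, 0]
    - [0, 0, 0]
    - [0, 0, 0]
    - [0, 0, 0]
    - [0, 0, 0]
    - [0, 0, 0]

```text
clock: 71.25
tool_pos: [0.4966, -0.2792, 0.1238]
tool_rot: [-3.138, 0.142, 0.001]
ft_force: [0.6, 0.4, 0.8]
finger_gap: 0.004
gripper_force: 0.0
```

```bash
python3 -c "
from h import *
views('l'); edges('l')
a=cv2.imread('pics/l_top_raw.png')[160:215,168:328]; b=cv2.imread('pics/l_scene_raw.png')[180:245,200:360]
cv2.imwrite('pics/l.png',cv2.resize(np.vstack([a,b]),None,fx=5,fy=5,interpolation=cv2.INTER_CUBIC))"
```

```text
A dark min at x -26.5 steepest -31.25 [496. 496. 495. 492. 489. 481. 464. 443. 422. 414. 418. 430. 441. 449.
 455.]
B dark min at x -27.75 steepest -32.25 [496. 496. 495. 494. 491. 482. 466. 446. 430. 427. 431. 438. 444. 450.
 455.]
C dark min at x -27.25 steepest -32.25 [496. 497. 499. 501. 499. 488. 471. 446. 427. 417. 422. 431. 439. 444.
 449.]
D dark min at x -26.5 steepest -31.0 [491. 493. 496. 498. 496. 489. 472. 447. 423. 411. 416. 425. 436. 443.
 447.]
```

View pics/l.png

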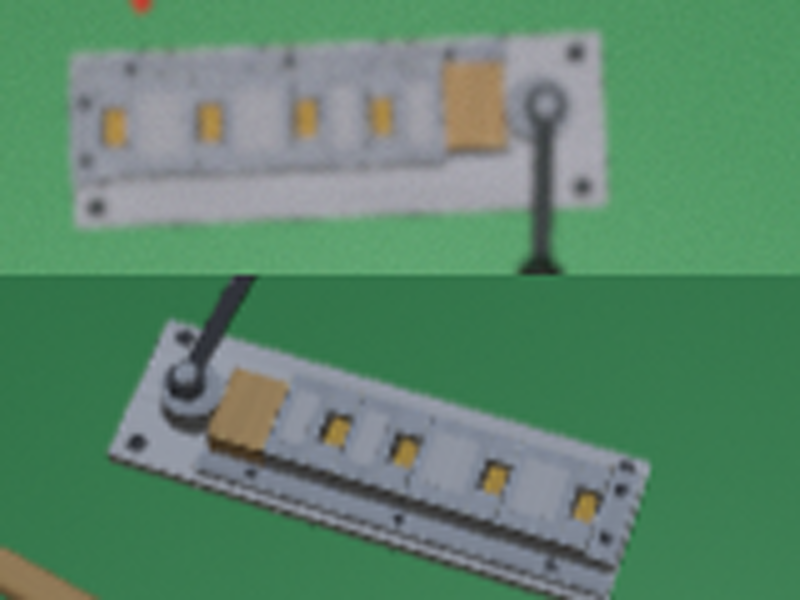

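The row is tight and square: locks and packer touch, the lever points to the front (knob at (540,265)), and the cam is against the packer. I'm handing in.

```bash
python3 -c "
from rig import *
print(close_job())"
```

```text
the job is handed in; nothing more can be done
None
```

The job is handed in, with no verdict reported back: all four locks lie flat in a tight row against the stop and the fence, bolt notches towards the stop; the short packer fills the gap and the cam lever is fully closed.

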